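# Set up the banding wheel with risers to finish the foot of a jar

## Robot

A 6-joint arm with a two-finger parallel gripper is mounted at the origin on the work surface. World frame = base frame: x ahead of the robot, y to its left, z up, the work surface at z = 0. Lengths are in mm, angles in degrees, forces in N, time in s.
With the tool pointing down it reaches from about 325 to 900 mm from the base axis. Payload 6.1 kg.
Tool frame: the origin (TCP) lies at the very end of the fingers, on their centre line; the grasp point (between the pads) lies 19 mm behind it; x points along the fingers, z is the direction in which the jaws open and shut, and the axes are right-handed (so a half turn about x gives the same grasp; the last joint's range is limited). The gripper opens to 87 mm and grips with 3 to 60 N. Pads are 19 mm wide; open, the fingers measure 117 mm over their backs; the gripper's body (75 mm by 190 mm) begins 51 mm behind the grasp point.
Start: joints at [-7.225, 12.628, 87.462, -0, 79.91, -7.225], TCP at [624.993, -0.003, 222.538] pointing down, gripper open.
Joint ranges: [-170.65, 170.65], [-52.31, 119.04], [5.05, 147.46], [-71.25, 251.25], [11.57, 151.72], [-153.62, 153.62]. Speed limits (degrees/s): [147.25, 147.25, 172.46, 180, 180, 180].

## Interface

Orientations are given as a 3x3 rotation matrix whose columns are the frame's x, y, z axes.
In Python, from bench import status, viewer, bot gives the robot as it stands. The module is installed in compiled form; this text tells all that it offers.
- The arm moves only by the tool drive_tool, never from a script. Its argument "series" is a list that holds one entry, the list of rows, each a list of 7 numbers: the shift along the world's x, y, z in mm, then the turn, a rotation vector about the world's x, y, z in rad, then the closure in counts, from 0 (fully open) to 255 (shut). A call has 1 to 20 rows; each row shifts and turns the commanded pose from where the row before left it; what a row does not reach is not made up. A row lasts 1/12 s, in which the tool goes at most 41.7 mm and 7.16 degrees, less where a joint would pass 70% of its speed; a pose out of reach is approached as far as the arm can. A call is refused whole if a number of a shift passes 41.7 or a number of a turn 0.125, either way. A call with a gripper value outside its range is refused whole. The fingers move at their own pace and stop on an object; "force" is the grip in N (left out, the last holds). Time passes only in rows, so rows that do not move let the fingers close. It gives the time, the measured TCP pose, the force and the opening at its end, in the units of the state.
- status.get_obs(): the state, without advancing time (a new reading comes with each control period).
- viewer.get_image(name): name is "scene" or "side" or "wrist"; returns the picture (384x512x3 uint8, red, green, blue); there is no depth.
- viewer.calibration(name): a dict with "vertical_fov" (degrees; the focal length in pixels is half the picture's height over the tangent of half this angle, whatever the lens; pixels are square), "cx", "cy" (the principal point, pixels), "world_from_camera" (4x4, takes a point from camera to world coordinates); the wrist camera has in their place "tool_from_camera" (4x4, takes a point from camera to tool coordinates, whose origin is the TCP and whose axes are the tool frame's). Camera axes: x right, y down, z forward; pixel columns grow to the right and rows downward; lengths in mm; the calibration is good to about 2 mm. A picture is of the moment at which its call begins: read the wrist's pose just before it. calibration takes no time and is no camera call.
- bot.close_job(): hands the job in, once; it reports no verdict.
The state is a dict: "time_s": time; "joint_positions": joint angles; "qvel": joint speeds; "tau": joint torques, N m; "position": TCP position; "eef_rot": TCP orientation; "force": force on the tool from outside, world axes, zero at the start; "ft_torque": the same for the moment, N m; "grip_width": finger opening in mm.
Only numpy, scipy, OpenCV 4.12 (cv2) and the standard library are available. Lean on these libraries where they do the work, as an engineer would, in place of code of your own. Each camera call takes 0.05 s, during which the arm holds its last target.

## Task

Set up the banding wheel to finish the foot of the narrow-mouthed jar: first lift every cork trimming ring off the wheel and thread it onto the post of the ring stand, lying flat. Then stack all the wooden risers laid out on the bench on the wheel's centring spigot, one on another, flange face down and each fully home, and seat the jar mouth down and fully home on the topmost riser. Leave the mug, the wax jar and the brush pot where they are.

Things in the scene. Friction and masses are not known exactly. Their poses are not given: they have to be found in the camera images.
- wheel_seat (a point): centre of the banding wheel's flat top, 55 mm above the bench, z up. The wheel is a low grey turntable 230 mm wide on a heavy fixed foot, with a bevelled steel spigot 40 mm wide and 14 mm tall at the centre of its top; its head turns freely about the vertical axis, which does no harm
- stand_seat (a point): centre of the top of the ring stand's round dark wooden base (176 mm in diameter, its top 16 mm above the bench), from which an upright post 32 mm in diameter rises 102 mm, tapered at its top; fixed. Rings lie flat on the base, or on one another, round the post
- ring1: cork trimming ring, outer diameter 160 mm, hole 118 mm, 18 mm thick, about 0.11 kg; lies flat round the spigot on the wheel top at the start. Grip it across its 21 mm wide wall. Origin: centre of the underside, z up
- ring2: cork trimming ring, outer diameter 160 mm, hole 118 mm, 18 mm thick, about 0.11 kg; lies flat round the spigot on the wheel top at the start, on top of ring1 (its underside 18 mm above the wheel top). Grip it across its 21 mm wide wall. Origin: centre of the underside, z up
- riser1: turned beech riser, flange face down, 0.24 kg, may be absent (None). From the underside up: flange 120 mm wide, 16 thick; hub 56 wide up to 44 (grip here); bevelled spigot 40 wide, 14 tall, on the hub's flat shoulder. The underside's recess, 43.4 wide and 16 deep, fits over a spigot. Origin: centre of the underside, z up its axis
- riser2: wooden riser identical to riser1, may be absent (None). A riser seated on the wheel top, or on the shoulder of the riser below, raises the stack by 44 mm. Origin: centre of the underside, z up its axis
- riser3: wooden riser identical to riser1, may be absent (None). A riser seated on the wheel top, or on the shoulder of the riser below, raises the stack by 44 mm. Origin: centre of the underside, z up its axis
- jar: bisque terracotta jar standing mouth down, 94 mm tall, 0.3 kg. From below: flanged lip 72 mm wide, 9 thick; neck 58 wide; round body 94 wide at height 46; uppermost the foot, 54 wide, from 74 to 94 (grip here). The mouth, 43.4 wide and 20 deep, fits over a riser's spigot; the lip then rests on the shoulder. Origin: centre of the lip plane (underside), z up its axis
- mug: terracotta mug, 80 mm wide and 85 mm tall, with a handle; a bystander. Origin: centre of its underside
- wax_jar: white screw-top jar with a metal lid, 68 mm wide and 80 mm tall; a bystander. Origin: centre of its underside
- brush_pot: white ceramic pot of brushes, 84 mm wide and 100 mm tall, the brushes reaching 185 mm; a bystander. Origin: centre of its underside
Things that resemble listed ones, but are neither listed nor needed, are in the scene too. What is shaped like the riser1 but pink, red or turquoise is not meant.

How it is judged:
By the outcome, as a careful person would: the job done as asked, in the order asked, and still so for the second after the job is handed in, with the robot touching nothing.
Of riser1, riser2, riser3 only 2 to 3 are there at a start; the rules pass over those that are not, and their reading is None.
At some moment in a run one of riser1, riser2, riser3, ring1, ring2 may be knocked a few centimetres aside while the robot is not near it.
It also fails if it takes over 210 s, if anything falls off the work surface, if the arm or the gripper's body presses on something with over 40 N, if the wrist force passes 120 N, or if a joint passes its speed limit or range.

## Working session

There is one attempt and no reset: what is moved stays moved. The work goes in short steps, Python scripts to look and compute and a tool call to move; the robot and the scene stay as the last step left them, time stands still between calls to the robot, and variables do not carry over. Pictures are saved under pics/ and viewed, and the job is handed in when it is done.

Besides the shell and the picture viewer there is one more tool, called after ">>>" as name([rows], argument=value, ...), one row to a line, values as JSON. drive_tool: Moves the arm, as the interface text tells. Its arguments: {"type":"object","properties":{"series":{"type":"array","items":{"type":"array","items":{"type":"array","items":{"type":"number"}}}},"force":{"type":"number"}},"required":["series"]}

```bash
mkdir -p pics; ls; python3 - <<'E'
from bench import status, viewer, bot
import cv2, numpy as np
np.set_printoptions(precision=4,suppress=True)
print(status.get_obs())
for n in ("scene","side","wrist"):
    im=viewer.get_image(n); cv2.imwrite(f"pics/{n}0.png",cv2.resize(im[:,:,::-1],(800,600),interpolation=cv2.INTER_CUBIC))
    np.save(f"pics/{n}0.npy",im)
    print(n,viewer.calibration(n))
E
```

```text
pics
{'time_s': 0.0, 'joint_positions': array([-7.2252, 12.6758, 87.5266, -0.0017, 79.909 , -7.2257]), 'qvel': array([ 0.0776,  0.1274,  0.0686, -0.0941,  0.0523, -0.0074]), 'tau': array([ -0.    , -49.461 , -38.7384,   0.07  ,   0.057 ,  -0.0001]), 'position': array([624.3775,   0.0624, 221.424 ]), 'eef_rot': array([[-0.0019, -0.    ,  1.    ],
       [ 0.0002,  1.    ,  0.    ],
       [-1.    ,  0.0002, -0.0019]]), 'force': array([-0.482 , -0.5836,  0.3249]), 'ft_torque': array([-0.0144, -0.0092,  0.0006]), 'grip_width': 86.78754819539625}
scene {'vertical_fov': 45.33960336051865, 'cx': 249.9929164630799, 'cy': 181.97043713351206, 'world_from_camera': array([[   0.8273,    0.3196,   -0.462 , 1104.5034],
       [   0.5617,   -0.4681,    0.6822, -930.2579],
       [   0.0018,   -0.8239,   -0.5667,  829.8477],
       [   0.    ,    0.    ,    0.    ,    1.    ]])}
side {'vertical_fov': 52.97779396386523, 'cx': 261.58934077169107, 'cy': 198.0757190340688, 'world_from_camera': array([[    0.9943,    -0.0477,     0.0954,   386.4834],
       [   -0.1066,    -0.4786,     0.8715, -1264.9996],
       [    0.0041,    -0.8767,    -0.481 ,   734.9045],
       [    0.    ,     0.    ,     0.    ,     1.    ]])}
wrist {'vertical_fov': 64.92911002601893, 'cx': 250.47745169365712, 'cy': 193.36930224252015, 'tool_from_camera': array([[   0.0002,   -0.299 ,    0.9543, -162.2385],
       [   0.0009,   -0.9543,   -0.299 ,   82.3462],
       [   1.    ,    0.0009,    0.0001,    0.4457],
       [   0.    ,    0.    ,    0.    ,    1.    ]])}
```

View pics/scene0.png

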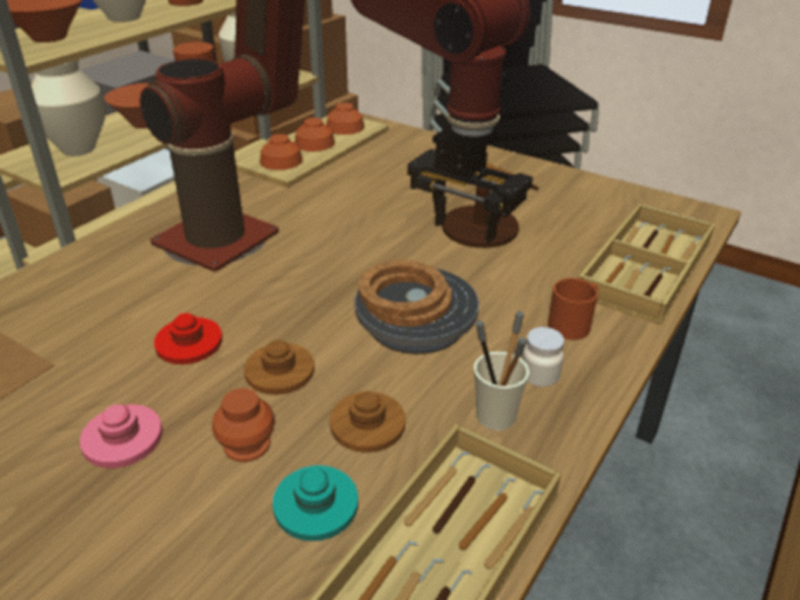

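View pics/side0.png

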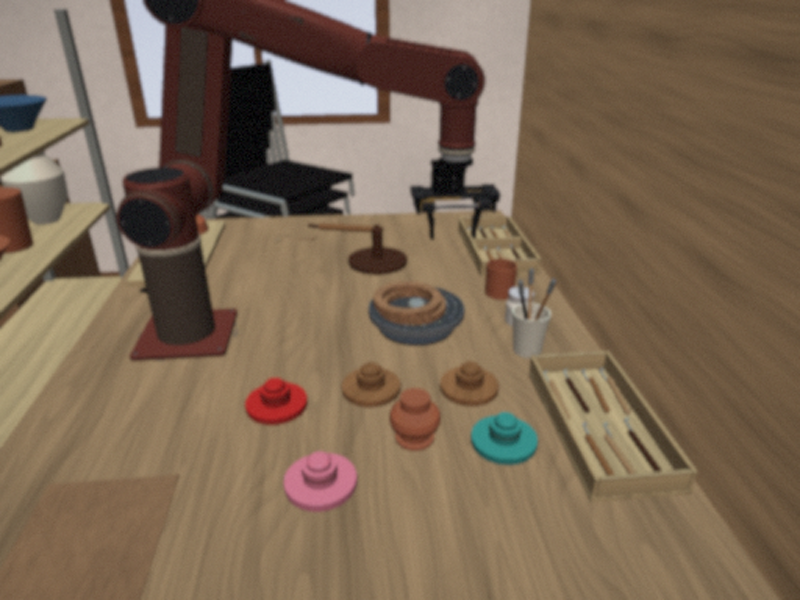

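View pics/wrist0.png

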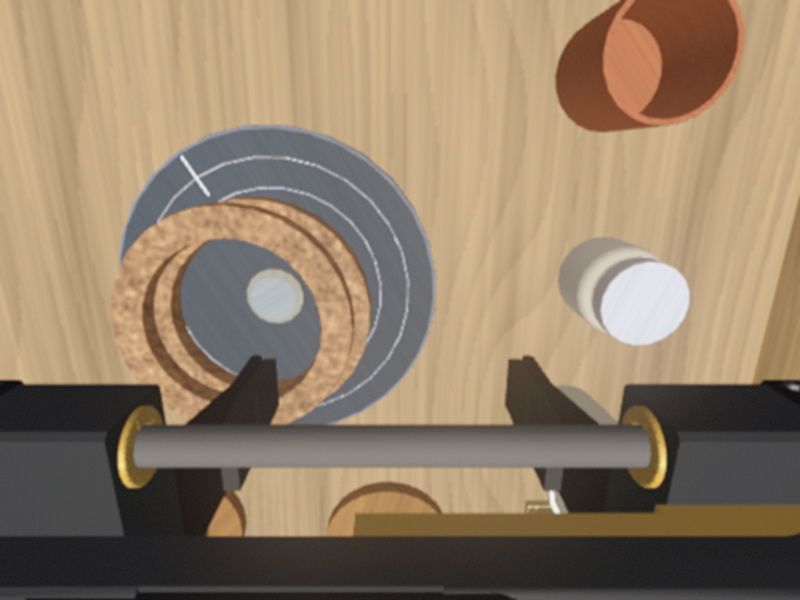

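```bash
cat > h.py <<'E'
import numpy as np, cv2, sys
from bench import status, viewer, bot
from scipy.optimize import least_squares
np.set_printoptions(precision=2,suppress=True)
def cam(name,obs=None):
    c=viewer.calibration(name); f=192/np.tan(np.radians(c['vertical_fov']/2))
    if name=='wrist':
        T=np.eye(4);T[:3,:3]=obs['eef_rot'];T[:3,3]=obs['position'];M=T@c['tool_from_camera']
    else: M=c['world_from_camera']
    return dict(f=f,cx=c['cx'],cy=c['cy'],M=np.array(M))
def ray(c,u,v):
    d=np.array([(u-c['cx'])/c['f'],(v-c['cy'])/c['f'],1]); d=c['M'][:3,:3]@d
    return c['M'][:3,3],d/np.linalg.norm(d)
def atz(c,u,v,z):
    o,d=ray(c,u,v); return o+d*(z-o[2])/d[2]
def proj(c,P):
    P=np.atleast_2d(P); q=(P-c['M'][:3,3])@c['M'][:3,:3]
    return np.c_[c['f']*q[:,0]/q[:,2]+c['cx'],c['f']*q[:,1]/q[:,2]+c['cy']]
def tri(obs):  # list of (cam,u,v)
    A=np.zeros((3,3));b=np.zeros(3);R=[]
    for c,u,v in obs:
        o,d=ray(c,u,v);P=np.eye(3)-np.outer(d,d);A+=P;b+=P@o;R.append((P,o))
    X=np.linalg.solve(A,b); return X,[np.linalg.norm(P@(X-o)) for P,o in R]
def circ(P,r,n=72):
    t=np.linspace(0,2*np.pi,n); return np.c_[P[0]+r*np.cos(t),P[1]+r*np.sin(t),np.full(n,P[2])]
def crop(im,x0,y0,x1,y1,s,out,draw=[]):
    k=cv2.resize(im[y0:y1,x0:x1,::-1],None,fx=s,fy=s,interpolation=cv2.INTER_CUBIC).copy()
    for q,col in draw:
        p=((np.array(q)+.5-[x0,y0])*s).astype(np.int32); cv2.polylines(k,[p.reshape(-1,1,2)],False,col,1)
    for g in range((x0//20+1)*20,x1,20): cv2.putText(k,str(g),(int((g-x0)*s)-8,8),0,.33,(255,255,255),1);cv2.line(k,(int((g-x0)*s),10),(int((g-x0)*s),15),(255,255,255),1)
    for g in range((y0//20+1)*20,y1,20): cv2.putText(k,str(g),(0,int((g-y0)*s)+4),0,.33,(255,255,255),1);cv2.line(k,(22,int((g-y0)*s)),(27,int((g-y0)*s)),(255,255,255),1)
    cv2.imwrite(out,k)
E
python3 - <<'E'
from h import *
s=np.load('pics/scene0.npy');d=np.load('pics/side0.npy');w=np.load('pics/wrist0.npy')
crop(s,120,150,320,300,4,'pics/sc1.png'); crop(d,180,130,380,280,4,'pics/sd1.png')
ob=status.get_obs(); S,D,W=cam('scene'),cam('side'),cam('wrist',ob)
k=1/1.5625
print('spigot top',tri([(S,417*k,296*k),(D,417*k,302*k)]),tri([(S,417*k,296*k),(W,275*k,294*k)]),atz(W,275*k,294*k,69))
E
```

```text
spigot top (array([542.78, -14.37,  64.75]), [np.float64(0.7654800988116309), np.float64(0.7654800988115162)]) (array([541.91, -12.15,  63.78]), [np.float64(0.4803188332003425), np.float64(0.4803188332003022)]) [543.73 -10.43  69.  ]
```

View pics/sc1.png

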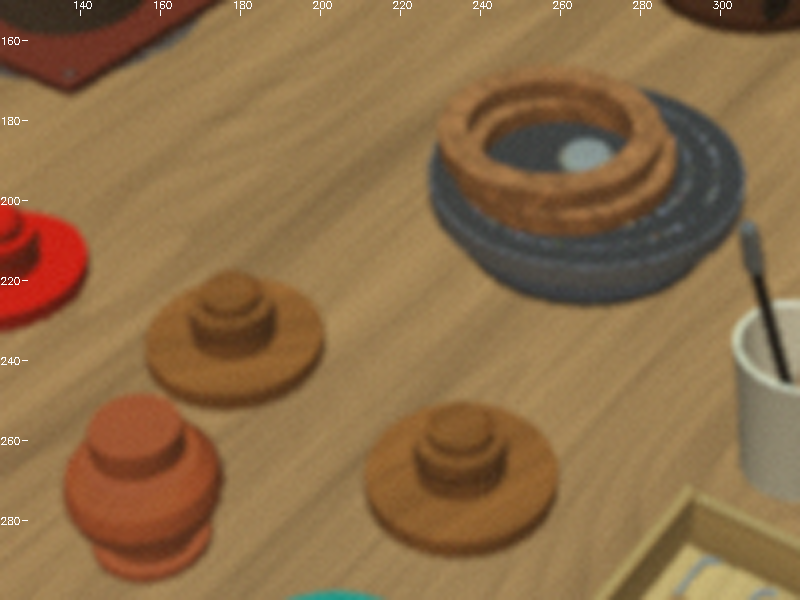

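View pics/sd1.png

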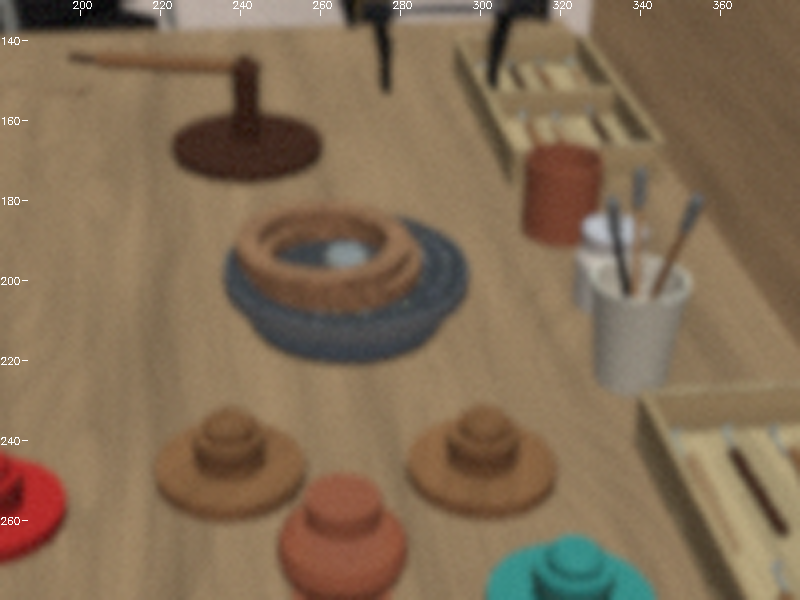

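```bash
cat > m1.py <<'E'
from h import *
s=np.load('pics/scene0.npy');d=np.load('pics/side0.npy');w=np.load('pics/wrist0.npy')
ob=status.get_obs(); S,D,W=cam('scene'),cam('side'),cam('wrist',ob)
P={}
for n,a,b,z in [('A',(177.75,223.25),(237.5,234.5),58),('B',(235.25,257.25),(301,233.25),58),('jar',(154.5,256.25),(266,252.5),94)]:
    print(n,tri([(S,*a),(D,*b)]),atz(S,*a,z),atz(D,*b,z)); P[n]=(atz(S,*a,z)+atz(D,*b,z))/2
print('post',atz(D,241.25,146.5,118))
P['wheel']=np.array([543.5,-11.5,69]);
E
python3 m1.py
cat > m2.py <<'E'
from m1 import *
P['post']=atz(D,241.25,146.5,118)
col=(0,255,0)
def dr(c):
    L=[]
    for n,zs in [('A',[(58,15),(44,28),(16,60),(0,60)]),('B',[(58,15),(44,28),(16,60),(0,60)]),('jar',[(94,27),(46,47),(0,36)]),('wheel',[(69,15),(55,115)]),('post',[(16,88),(118,12)])]:
        for z,r in zs: L.append((proj(c,circ([P[n][0],P[n][1],z],r)),col))
    return L
crop(s,120,150,320,300,4,'pics/sc2.png',dr(S)); crop(d,180,130,380,280,4,'pics/sd2.png',dr(D)); crop(w,0,0,512,384,1.5,'pics/w2.png',dr(W))
E
python3 m2.py
```

```text
A (array([ 421.51, -260.96,   53.82]), [np.float64(0.9811665298715085), np.float64(0.981166529871472)]) [ 426.19 -265.73   58.  ] [ 420.99 -265.5    58.  ]
B (array([ 620.66, -278.35,   54.92]), [np.float64(2.6082302601934693), np.float64(2.6082302601934972)]) [ 624.72 -284.02   58.  ] [ 619.27 -278.58   58.  ]
jar (array([ 492.58, -415.31,   94.31]), [np.float64(0.36426887966394356), np.float64(0.3642688796639626)]) [ 492.67 -415.49   94.  ] [ 492.54 -414.33   94.  ]
post [470.15 330.99 118.  ]
A (array([ 421.51, -260.96,   53.82]), [np.float64(0.9811665298715085), np.float64(0.981166529871472)]) [ 426.19 -265.73   58.  ] [ 420.99 -265.5    58.  ]
B (array([ 620.66, -278.35,   54.92]), [np.float64(2.6082302601934693), np.float64(2.6082302601934972)]) [ 624.72 -284.02   58.  ] [ 619.27 -278.58   58.  ]
jar (array([ 492.58, -415.31,   94.31]), [np.float64(0.36426887966394356), np.float64(0.3642688796639626)]) [ 492.67 -415.49   94.  ] [ 492.54 -414.33   94.  ]
post [470.15 330.99 118.  ]
```

View pics/sc2.png

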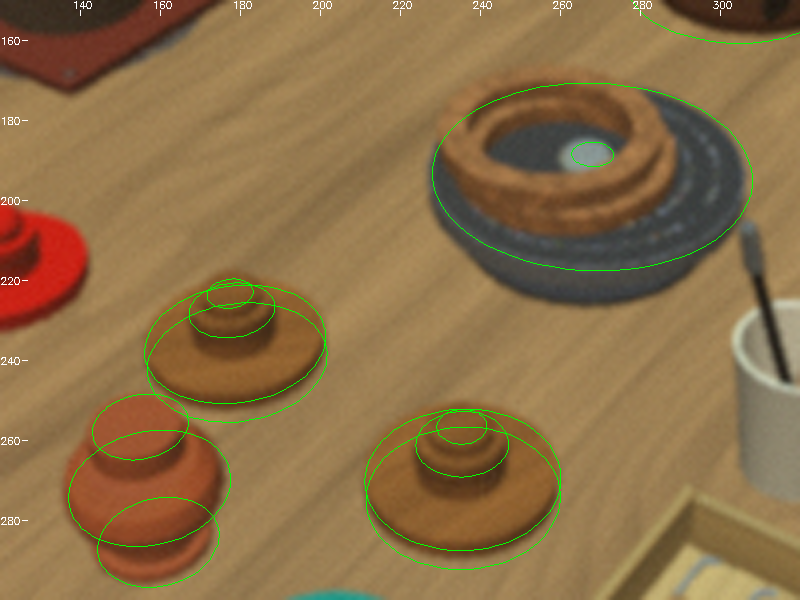

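View pics/sd2.png

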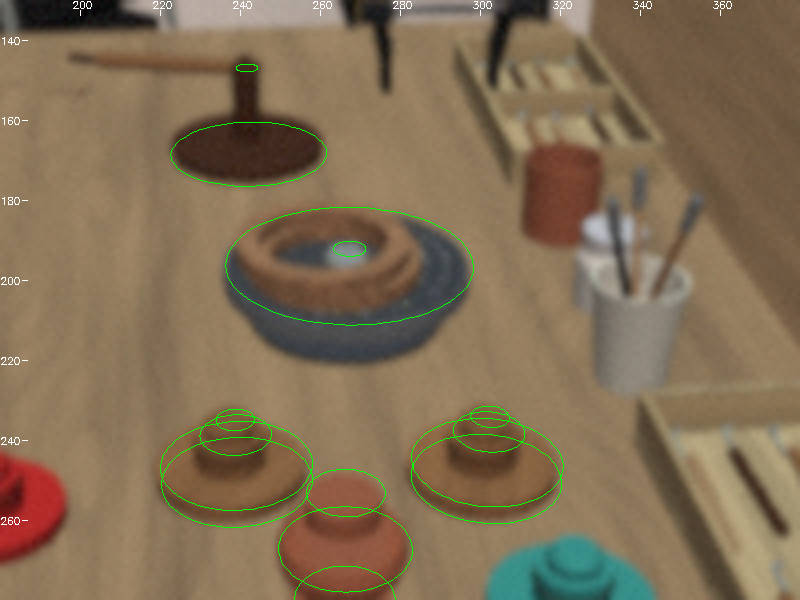

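View pics/w2.png

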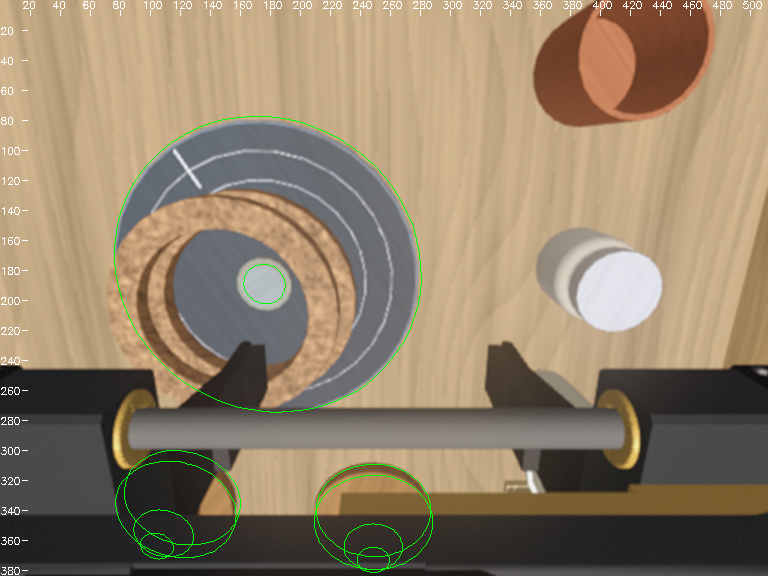

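>>> drive_tool([
  [[-28, -22, 13, 0, 0, 0, 0], [-28, -22, 13, 0, 0, 0, 0], [-28, -22, 13, 0, 0, 0, 0], [0, 0, 0, 0, 0, 0, 0], [0, 0, 0, 0, 0, 0, 0], [0, 0, 0, 0, 0, 0, 0]],
], force=30)

```text
time_s: 0.65
position: [541.1, -65.9, 261.4]
eef_rot: [[0.0, 0.001, 1.0], [0.0, 1.0, -0.001], [-1.0, 0.0, 0.0]]
force: [-0.4, 0.8, -0.4]
grip_width: 86.9
```

```bash
cat >> h.py <<'E'
def look(tag,box=None,s=1.5,draw=None):
    import pickle
    ob=status.get_obs(); im=viewer.get_image('wrist'); c=cam('wrist',ob)
    pickle.dump((im,c),open(f'pics/{tag}.pkl','wb')); b=box or (0,0,512,384)
    crop(im,*b,s,f'pics/{tag}.png',draw(c) if draw else [])
    print(ob['time_s'],ob['position'],ob['grip_width'],ob['force']); return im,c
def load(tag):
    import pickle; return pickle.load(open(f'pics/{tag}.pkl','rb'))
E
python3 -c "
from h import *
look('w3',(0,0,512,270))"
```

```text
0.65 [541.13 -65.91 261.41] 86.94816168599338 [-0.36  0.83 -0.45]
```

View pics/w3.png

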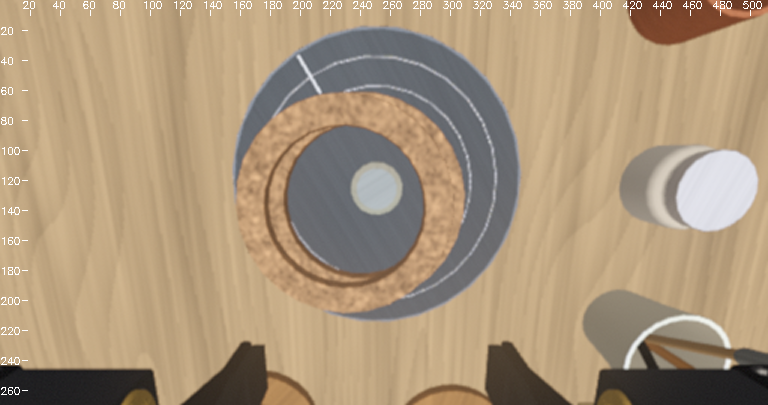

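```bash
cat > fit.py <<'E'
from h import *
def fitc(c,pts,r,z=None,x0=None):
    """fit circle (horizontal) of radius r to image points; z free if None"""
    pts=np.array(pts,float)
    def res(p):
        zz=p[2] if z is None else z
        o=[]
        for u,v in pts:
            q=atz(c,u,v,zz); o.append(np.hypot(q[0]-p[0],q[1]-p[1])-r)
        return np.array(o)
    x0=x0 if x0 is not None else list(atz(c,*pts.mean(0),z if z is not None else 60)[:2])+([60] if z is None else [])
    f=least_squares(res,x0); return f.x,np.abs(f.fun).max()
E
python3 - <<'E'
from fit import *
im,c=load('w3'); g=cv2.cvtColor(im,cv2.COLOR_RGB2HSV)
# wheel outer edge pts (crop px /1.5)
q=lambda L:[(a/1.5-.5,b/1.5-.5) for a,b in L]
wh=q([(374,26),(519,172),(376,321),(500,100),(500,247),(237,150),(305,43),(440,43),(447,305)])
print('wheel',fitc(c,wh,115),fitc(c,wh,115,55))
ro=q([(235,195),(348,91),(465,200),(350,313),(265,115),(430,118),(435,280),(262,275)])
print('ring2 outer',fitc(c,ro,80),fitc(c,ro,80,91))
sp=q([(350,188),(403,188),(376,161),(376,215)])
print('spig',fitc(c,sp,20,62), [atz(c,376/1.5-.5,188/1.5-.5,69)])
E
```

```text
wheel (array([541.57, -13.48,  51.28]), np.float64(2.082603539945609)) (array([540.88, -13.6 ]), np.float64(3.3911115292366105))
ring2 outer (array([522.67, -23.7 , 103.41]), np.float64(3.7878174664298285)) (array([521.92, -24.91]), np.float64(5.310664430357065))
spig (array([541.66, -12.96]), np.float64(0.7278715177298594)) [array([541.29, -12.05,  69.  ])]
```

```bash
python3 - <<'E'
from fit import *
im,c=load('w3')
D=[(proj(c,circ(p,r)),col) for p,r,col in [((541.3,-13,55),115,(0,255,0)),((522.2,-24.5,91),80,(0,255,0)),((522.2,-24.5,91),59,(0,255,0)),((541.3,-13,69),20,(0,255,0)),((541.3,-13,55),20,(0,0,255))]]
crop(im,130,0,380,230,3,'pics/w3b.png',D)
E
```

```text
(no output)
```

View pics/w3b.png

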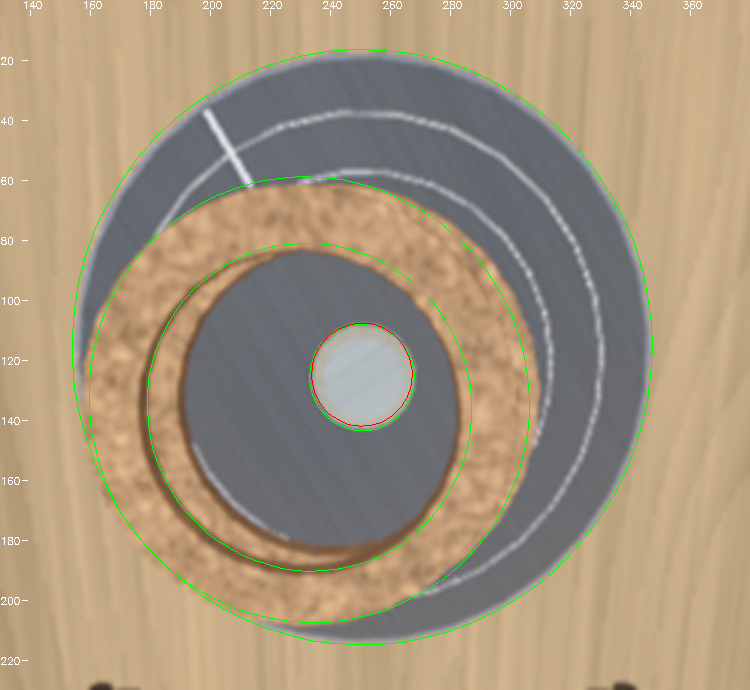

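>>> drive_tool([
  [[-22.6, 10.2, -20, 0, 0, 0, 108], [-22.6, 10.2, -20, 0, 0, 0, 108], [-22.6, 10.2, -20, 0, 0, 0, 108], [-22.6, 10.2, -20, 0, 0, 0, 108], [0, 0, -24, 0, 0, 0, 108], [0, 0, -24, 0, 0, 0, 108], [0, 0, -10, 0, 0, 0, 108], [0, 0, -10, 0, 0, 0, 108], [0, 0, 0, 0, 0, 0, 108], [0, 0, 0, 0, 0, 0, 108]],
], force=25)

```text
time_s: 1.53
position: [451.0, -25.1, 113.6]
eef_rot: [[-0.001, -0.0, 1.0], [0.0, 1.0, 0.0], [-1.0, 0.0, -0.001]]
force: [0.4, -0.7, 1.1]
grip_width: 50.3
```

```bash
python3 -c "
from h import *
look('w4')"
```

```text
1.5333 [451.02 -25.08 113.63] 50.34612738599084 [ 0.44 -0.66  1.14]
```

View pics/w4.png

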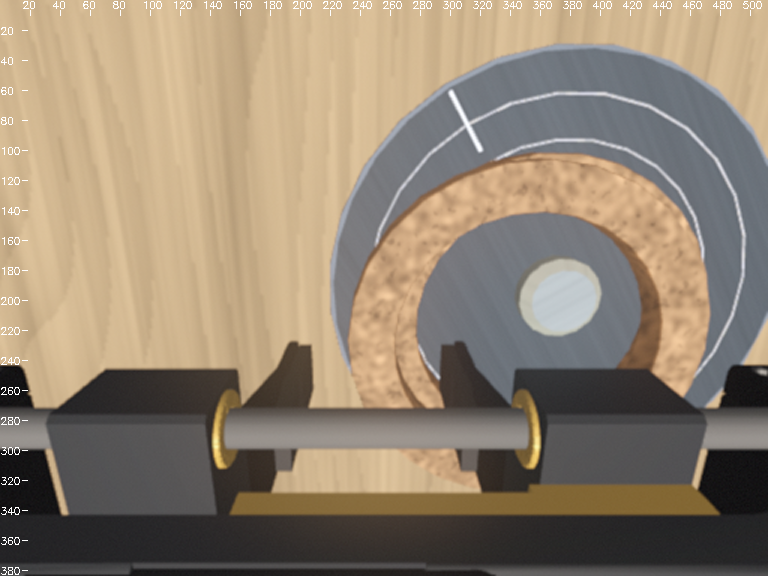

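>>> drive_tool([
  [[0, 0, -15, 0, 0, 0, 108], [0, 0, -12, 0, 0, 0, 108], [0, 0, -10, 0, 0, 0, 108], [0, 0, 0, 0, 0, 0, 108], [0, 0, 0, 0, 0, 0, 220], [0, 0, 0, 0, 0, 0, 220], [0, 0, 0, 0, 0, 0, 220], [0, 0, 0, 0, 0, 0, 220], [0, 0, 0, 0, 0, 0, 220], [0, 0, 0, 0, 0, 0, 220]],
], force=25)

```text
time_s: 2.42
position: [450.8, -25.4, 77.1]
eef_rot: [[0.001, -0.0, 1.0], [-0.0, 1.0, 0.0], [-1.0, -0.0, 0.001]]
force: [-0.5, 0.3, 1.9]
grip_width: 21.0
```

>>> drive_tool([
  [[0, 0, 5, 0, 0, 0, 220], [0, 0, 10, 0, 0, 0, 220], [0, 0, 15, 0, 0, 0, 220], [0, 0, 20, 0, 0, 0, 220], [0, 0, 20, 0, 0, 0, 220], [0, 0, 15, 0, 0, 0, 220], [0, 0, 5, 0, 0, 0, 220], [0, 0, 0, 0, 0, 0, 220]],
])

```text
time_s: 3.08
position: [451.8, -25.4, 168.6]
eef_rot: [[0.004, -0.0, 1.0], [-0.001, 1.0, 0.0], [-1.0, -0.001, 0.004]]
force: [-0.2, 0.0, -1.1]
grip_width: 20.7
```

```bash
python3 -c "
from h import *
look('w5')
im=viewer.get_image('scene');np.save('pics/s5.npy',im);crop(im,180,60,420,240,3.3,'pics/s5.png')"
```

```text
3.0833 [451.85 -25.44 168.62] 20.725857768246588 [-0.21  0.04 -1.11]
```

View pics/w5.png

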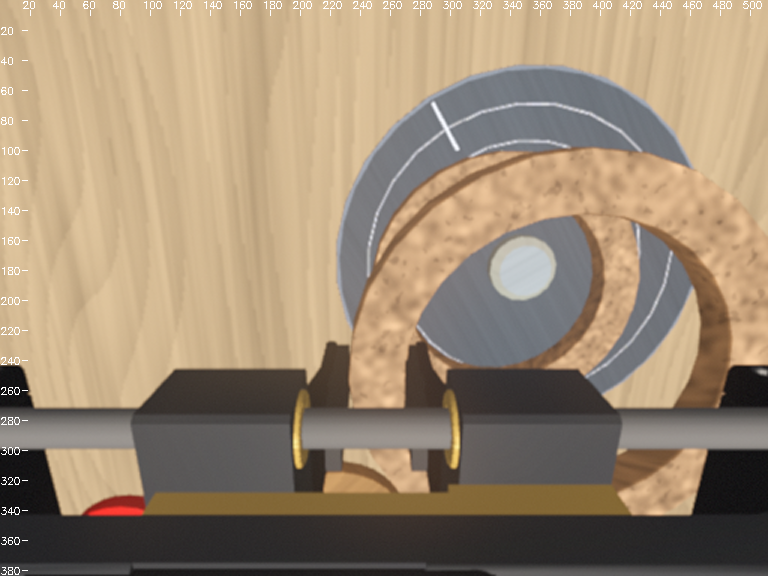

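View pics/s5.png

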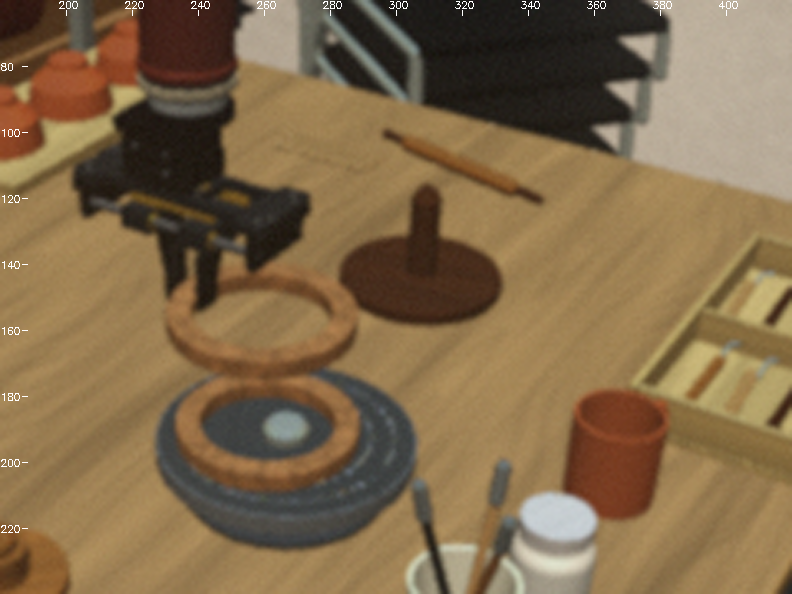

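```bash
python3 -c "
from fit import *
S,D=cam('scene'),cam('side')
print(tri([(S,309.1,116.2),(D,241.25,145.3)]),atz(S,309.1,116.2,118),atz(D,241.25,145.3,118))
q=lambda L:[(a/3.3+180-.5,b/3.3+60-.5) for a,b in L]
b=q([(340,272),(360,302),(420,318),(470,310),(501,280),(345,255),(490,252)])
print(fitc(S,b,88,16))
"
```

```text
(array([470.67, 368.02, 114.93]), [np.float64(5.350717423886678), np.float64(5.3507174238864685)]) [467.69 373.07 118.  ] [471.03 345.6  118.  ]
(array([469.71, 369.52]), np.float64(7.792576325441388))
```

>>> drive_tool([
  [[-5, 15, 2, 0, 0, 0, 220], [-5, 30, 2, 0, 0, 0, 220], [-5, 36, 2, 0, 0, 0, 220], [-5, 36, 2, 0, 0, 0, 220], [-5, 36, 2, 0, 0, 0, 220], [-5, 36, 2, 0, 0, 0, 220], [-5, 36, 2, 0, 0, 0, 220], [-5, 36, 2, 0, 0, 0, 220], [-5, 36, 2, 0, 0, 0, 220], [-5, 36, 2, 0, 0, 0, 220], [-2, 22, 0, 0, 0, 0, 220], [0, 12, 0, 0, 0, 0, 220], [0, 0, 0, 0, 0, 0, 220], [0, 0, 0, 0, 0, 0, 220], [0, 0, 0, 0, 0, 0, 220]],
])

```text
time_s: 4.43
position: [398.5, 340.4, 185.6]
eef_rot: [[-0.001, 0.001, 1.0], [-0.002, 1.0, -0.001], [-1.0, -0.002, -0.001]]
force: [0.2, -1.0, -1.2]
grip_width: 20.6
```

```bash
python3 -c "
from h import *
look('w6')
im=viewer.get_image('scene');np.save('pics/s6.npy',im);crop(im,180,60,420,240,3.3,'pics/s6.png')"
```

```text
4.4333 [398.45 340.42 185.6 ] 20.600265373533233 [ 0.23 -1.04 -1.25]
```

View pics/w6.png

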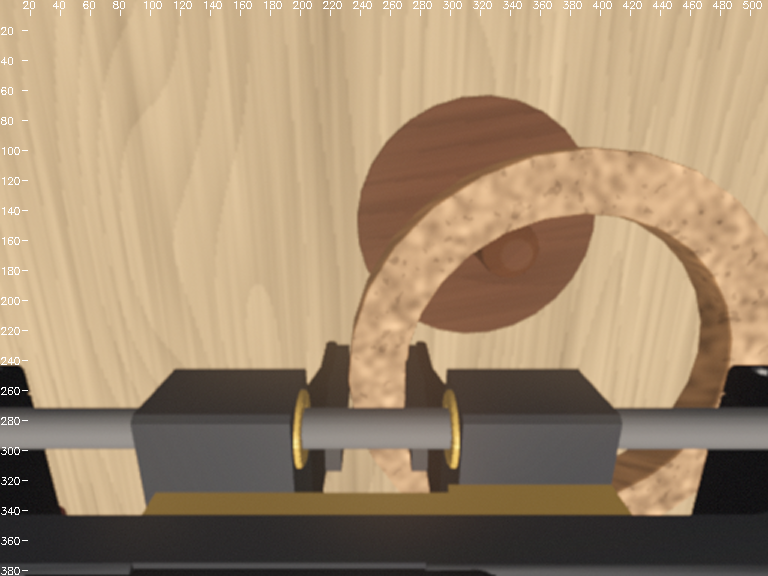

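View pics/s6.png

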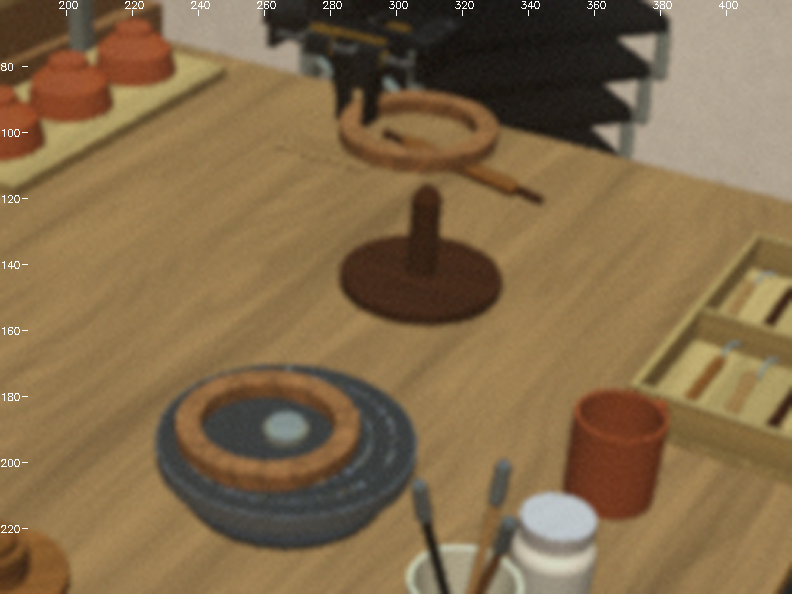

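```bash
python3 -c "
from fit import *
im,c=load('w6')
q=lambda L:[(a/1.5-.5,b/1.5-.5) for a,b in L]
S=cam('scene')
print(atz(c,*q([(517,252)])[0],118),tri([(c,*q([(517,252)])[0]),(S,309.1,116.5)]))
print(fitc(c,q([(358,215),(487,95),(467,332),(400,126),(550,120),(590,230),(545,305)]),88,16))
# where is the held ring
print('ring',[ (atz(c,a/1.5-.5,b/1.5-.5,203)) for a,b in [(595,148),(578,214)]])
"
```

```text
[471.59 371.77 118.  ] (array([470.19, 371.23, 118.48]), [np.float64(1.37901913499749), np.float64(1.3790191349974237)])
(array([469.78, 370.09]), np.float64(3.1546519989985313))
ring [array([465.52, 423.09, 203.  ]), array([463.02, 403.08, 203.  ])]
```

>>> drive_tool([
  [[1, 10, 0, 0, 0, 0, 220], [1, 10, 0, 0, 0, 0, 220], [0, 8, -5, 0, 0, 0, 220], [0, 0, -20, 0, 0, 0, 220], [0, 0, -24, 0, 0, 0, 220], [0, 0, -24, 0, 0, 0, 220], [0, 0, -24, 0, 0, 0, 220], [0, 0, -15, 0, 0, 0, 220], [0, 0, -10, 0, 0, 0, 220], [0, 0, -6, 0, 0, 0, 220], [0, 0, 0, 0, 0, 0, 220], [0, 0, 0, 0, 0, 0, 220], [0, 0, 0, 0, 0, 0, 220]],
])

```text
time_s: 5.62
position: [401.5, 370.6, 59.8]
eef_rot: [[0.002, -0.0, 1.0], [0.001, 1.0, 0.0], [-1.0, 0.001, 0.002]]
force: [-0.7, 0.8, -1.0]
grip_width: 21.3
```

```bash
python3 -c "
from h import *
print(status.get_obs()['position'])
im=viewer.get_image('scene');np.save('pics/s7.npy',im);crop(im,240,60,400,180,5,'pics/s7.png')"
```

```text
[401.51 370.56  59.84]
```

View pics/s7.png

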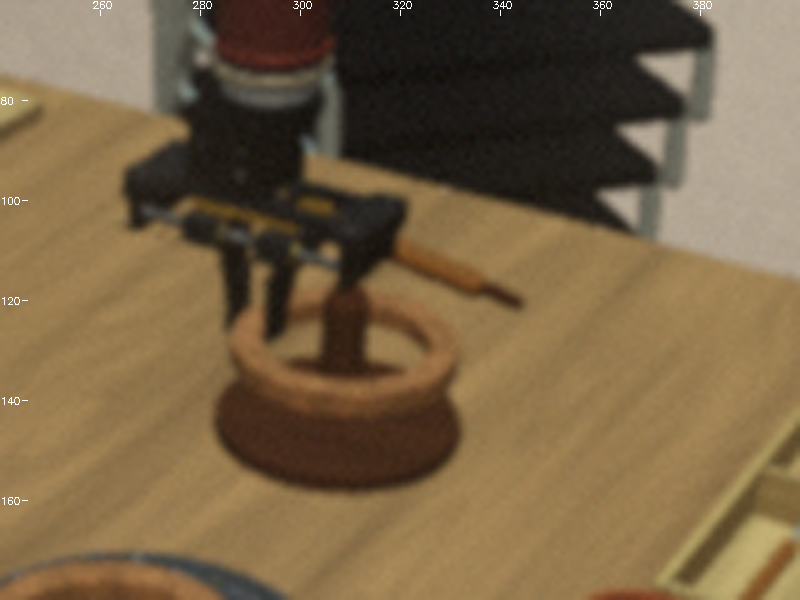

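>>> drive_tool([
  [[0, 0, -3, 0, 0, 0, 220], [0, 0, 0, 0, 0, 0, 220], [0, 0, 0, 0, 0, 0, 125], [0, 0, 0, 0, 0, 0, 125], [0, 0, 0, 0, 0, 0, 125], [0, 0, 0, 0, 0, 0, 125], [0, 0, 0, 0, 0, 0, 125], [0, 0, 15, 0, 0, 0, 125], [0, 0, 35, 0, 0, 0, 125], [0, 0, 40, 0, 0, 0, 125], [0, 0, 40, 0, 0, 0, 125], [0, 0, 0, 0, 0, 0, 125]],
])

```text
time_s: 6.67
position: [404.9, 372.9, 195.2]
eef_rot: [[0.012, -0.0, 1.0], [0.008, 1.0, 0.0], [-1.0, 0.008, 0.012]]
force: [0.9, 0.8, 0.8]
grip_width: 44.3
```

```bash
python3 -c "
from h import *
look('w8')
im=viewer.get_image('scene');np.save('pics/s8.npy',im);crop(im,240,60,400,180,5,'pics/s8.png')"
```

```text
6.6667 [404.87 372.87 195.17] 44.32484141959391 [0.88 0.8  0.84]
```

View pics/s8.png

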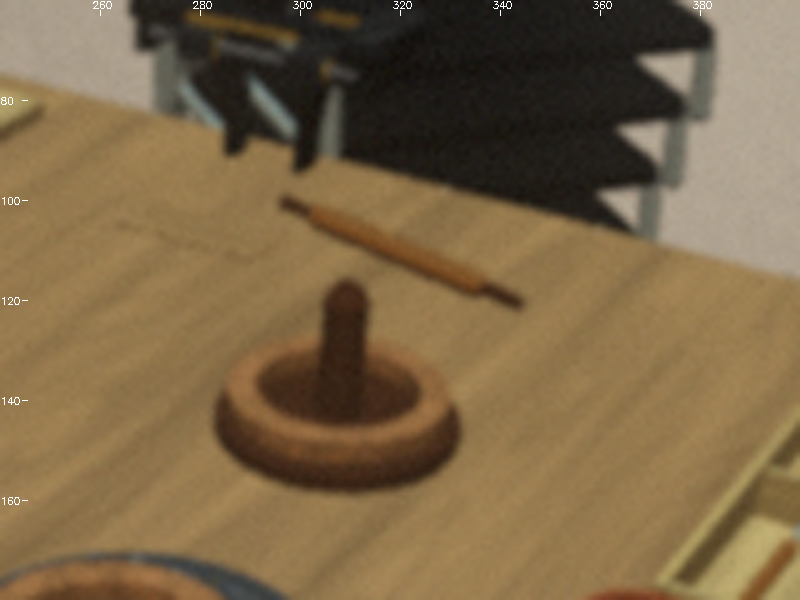

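View pics/w8.png

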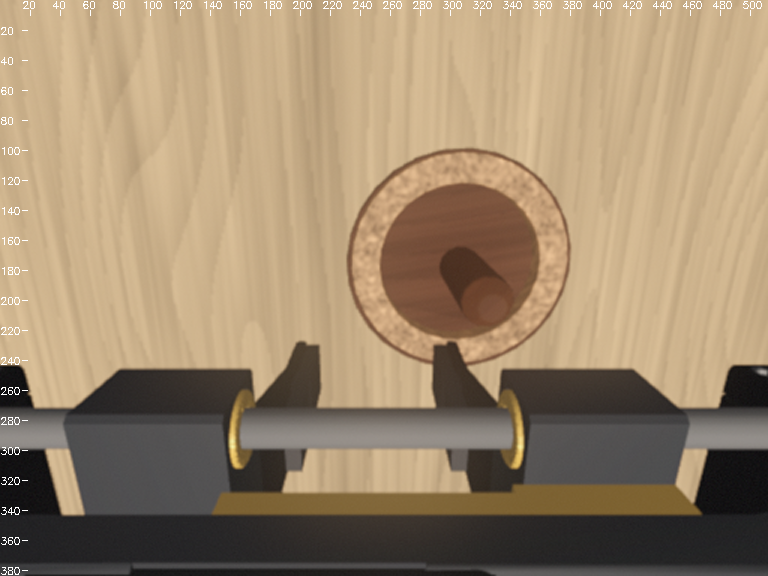

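>>> drive_tool([
  [[5, -20, 4, 0, 0, 0, 108], [9, -36, 4, 0, 0, 0, 108], [9, -36, 4, 0, 0, 0, 108], [9, -36, 4, 0, 0, 0, 108], [9, -36, 4, 0, 0, 0, 108], [9, -36, 4, 0, 0, 0, 108], [9, -36, 4, 0, 0, 0, 108], [9, -36, 4, 0, 0, 0, 108], [9, -36, 4, 0, 0, 0, 108], [9, -36, 4, 0, 0, 0, 108], [9, -36, 4, 0, 0, 0, 108], [9, -36, 4, 0, 0, 0, 108], [6, -16, 2, 0, 0, 0, 108], [0, 0, 0, 0, 0, 0, 108], [0, 0, 0, 0, 0, 0, 108], [0, 0, 0, 0, 0, 0, 108], [0, 0, 0, 0, 0, 0, 108]],
])

```text
time_s: 8.18
position: [509.8, -60.9, 234.4]
eef_rot: [[-0.002, -0.001, 1.0], [0.001, 1.0, 0.001], [-1.0, 0.001, -0.002]]
force: [-0.9, 0.9, -1.3]
grip_width: 50.0
```

```bash
python3 -c "
from h import *
look('w9',draw=lambda c:[(proj(c,circ(p,r)),(0,255,0)) for p,r in [((541.3,-13,55),115),((541.3,-13,55),20),((528,-23,73),80),((528,-23,73),59)]])"
```

```text
8.1833 [509.81 -60.87 234.45] 49.981972518366106 [-0.89  0.93 -1.32]
```

View pics/w9.png

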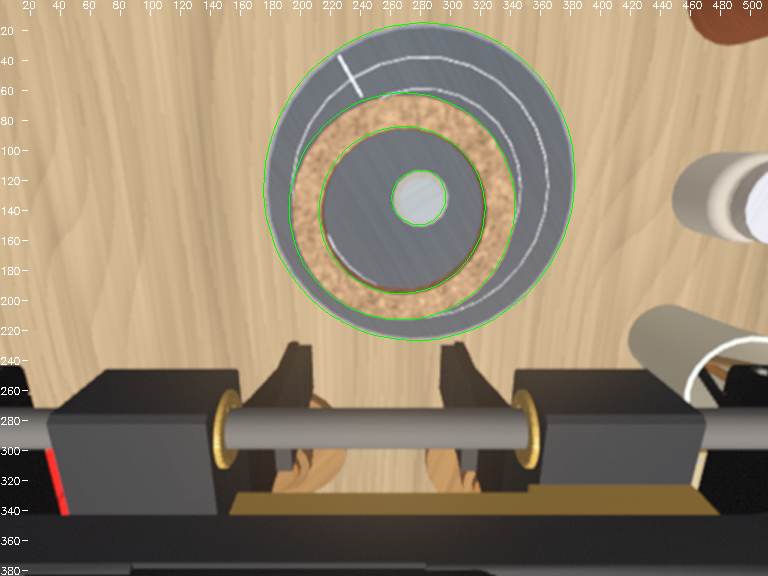

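>>> drive_tool([
  [[-17, 12.7, -15, 0, 0, 0, 108], [-17, 12.7, -20, 0, 0, 0, 108], [-17, 12.6, -25, 0, 0, 0, 108], [0, 0, -30, 0, 0, 0, 108], [0, 0, -30, 0, 0, 0, 108], [0, 0, -24, 0, 0, 0, 108], [0, 0, -12, 0, 0, 0, 108], [0, 0, -10, 0, 0, 0, 108], [0, 0, -6, 0, 0, 0, 108], [0, 0, -2, 0, 0, 0, 108], [0, 0, 0, 0, 0, 0, 108], [0, 0, 0, 0, 0, 0, 108]],
])

```text
time_s: 9.23
position: [460.4, -24.2, 62.4]
eef_rot: [[0.002, -0.0, 1.0], [-0.0, 1.0, 0.0], [-1.0, -0.0, 0.002]]
force: [-0.7, 0.3, 0.9]
grip_width: 50.5
```

>>> drive_tool([
  [[-1, 0, -2, 0, 0, 0, 220], [0, 0, 0, 0, 0, 0, 220], [0, 0, 0, 0, 0, 0, 220], [0, 0, 0, 0, 0, 0, 220], [0, 0, 0, 0, 0, 0, 220], [0, 0, 0, 0, 0, 0, 220], [0, 0, 5, 0, 0, 0, 220], [0, 0, 10, 0, 0, 0, 220], [0, 0, 20, 0, 0, 0, 220], [0, 0, 25, 0, 0, 0, 220], [0, 0, 25, 0, 0, 0, 220], [0, 0, 25, 0, 0, 0, 220], [0, 0, 10, 0, 0, 0, 220], [0, 0, 0, 0, 0, 0, 220]],
])

```text
time_s: 10.4
position: [460.7, -24.6, 183.0]
eef_rot: [[0.006, -0.0, 1.0], [-0.001, 1.0, 0.0], [-1.0, -0.001, 0.006]]
force: [0.5, -0.5, -0.5]
grip_width: 19.7
```

```bash
python3 -c "
from h import *
look('w10')
im=viewer.get_image('scene');np.save('pics/s10.npy',im);crop(im,180,60,420,240,3.3,'pics/s10.png')"
```

```text
10.4 [460.69 -24.63 183.05] 19.69362172661507 [ 0.5  -0.53 -0.55]
```

View pics/s10.png

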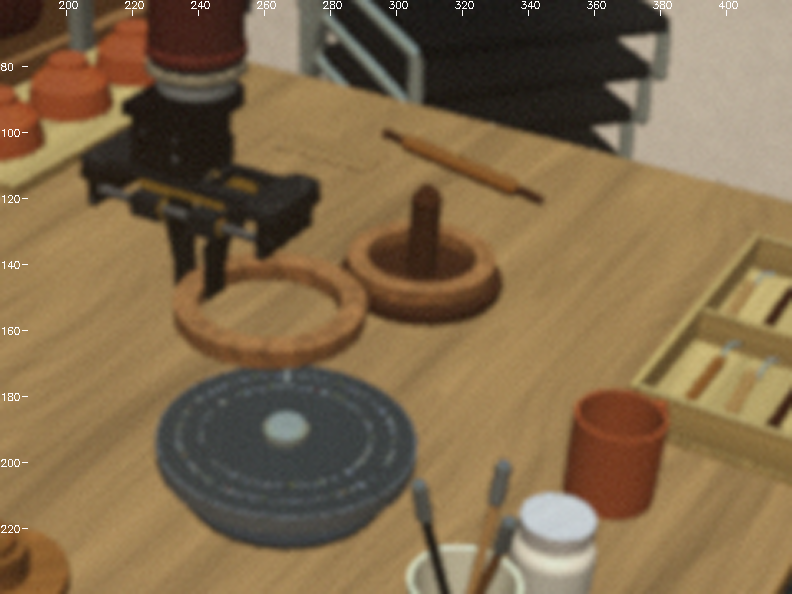

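View pics/w10.png

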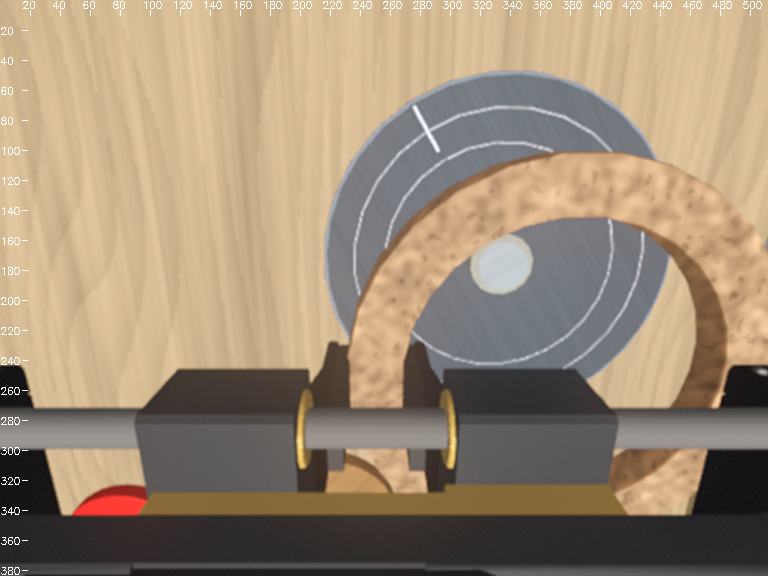

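>>> drive_tool([
  [[-4, 18, 0, 0, 0, 0, 220], [-5, 34, 0, 0, 0, 0, 220], [-5, 36, 0, 0, 0, 0, 220], [-5, 36, 0, 0, 0, 0, 220], [-5, 36, 0, 0, 0, 0, 220], [-5, 36, 0, 0, 0, 0, 220], [-5, 36, 0, 0, 0, 0, 220], [-5, 36, 0, 0, 0, 0, 220], [-5, 36, 0, 0, 0, 0, 220], [-5, 36, 0, 0, 0, 0, 220], [-5, 30, 0, 0, 0, 0, 220], [-5, 16, 0, 0, 0, 0, 220], [0, 8, 0, 0, 0, 0, 220], [0, 0, 0, 0, 0, 0, 220], [0, 0, 0, 0, 0, 0, 220], [0, 0, 0, 0, 0, 0, 220]],
])

```text
time_s: 11.83
position: [399.6, 368.4, 178.6]
eef_rot: [[-0.001, 0.001, 1.0], [-0.001, 1.0, -0.001], [-1.0, -0.001, -0.001]]
force: [-0.7, 0.7, -1.6]
grip_width: 19.3
```

>>> drive_tool([
  [[1, 0, -15, 0, 0, 0, 220], [0, 1, -25, 0, 0, 0, 220], [0, 0, -25, 0, 0, 0, 220], [0, 0, -25, 0, 0, 0, 220], [0, 0, -15, 0, 0, 0, 220], [0, 0, -10, 0, 0, 0, 220], [0, 0, -6, 0, 0, 0, 220], [0, 0, 0, 0, 0, 0, 220], [0, 0, 0, 0, 0, 0, 220], [0, 0, 0, 0, 0, 0, 220]],
])

```text
time_s: 12.67
position: [401.7, 371.3, 60.0]
eef_rot: [[0.002, 0.0, 1.0], [0.001, 1.0, -0.0], [-1.0, 0.001, 0.002]]
force: [0.4, -0.1, -0.3]
grip_width: 19.6
```

>>> drive_tool([
  [[0, 0, -3, 0, 0, 0, 220], [0, 0, 0, 0, 0, 0, 220], [0, 0, 0, 0, 0, 0, 125], [0, 0, 0, 0, 0, 0, 125], [0, 0, 0, 0, 0, 0, 125], [0, 0, 0, 0, 0, 0, 125], [0, 0, 0, 0, 0, 0, 125], [0, 0, 15, 0, 0, 0, 125], [0, 0, 35, 0, 0, 0, 125], [0, 0, 40, 0, 0, 0, 125], [0, 0, 40, 0, 0, 0, 125], [0, 0, 0, 0, 0, 0, 0]],
])

```text
time_s: 13.67
position: [404.9, 373.9, 195.2]
eef_rot: [[0.012, -0.0, 1.0], [0.008, 1.0, 0.0], [-1.0, 0.008, 0.012]]
force: [1.4, 0.3, 1.5]
grip_width: 46.8
```

```bash
python3 -c "
from h import *
look('w12')
im=viewer.get_image('scene');np.save('pics/s12.npy',im);crop(im,120,60,400,300,2.8,'pics/s12.png')"
```

```text
13.6667 [404.87 373.89 195.19] 46.81658152822221 [1.39 0.34 1.52]
```

View pics/s12.png

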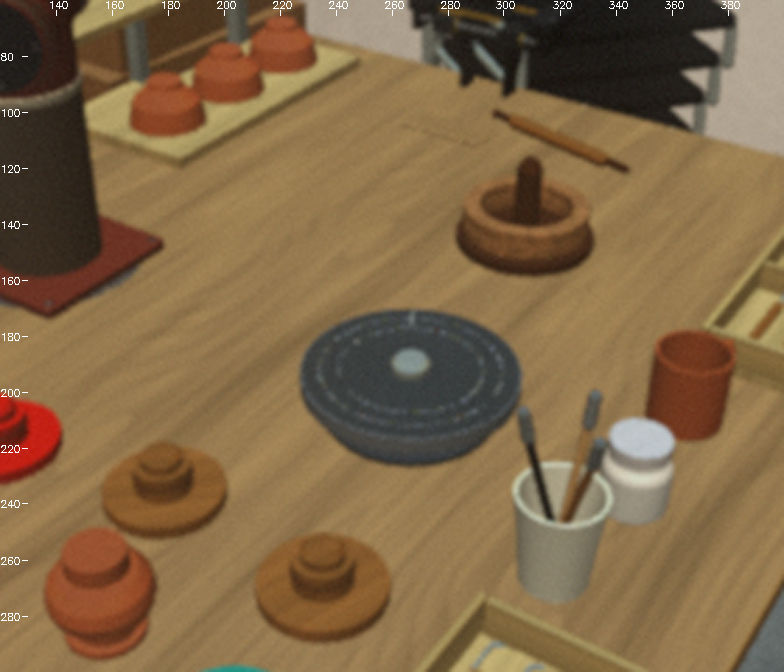

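View pics/w12.png

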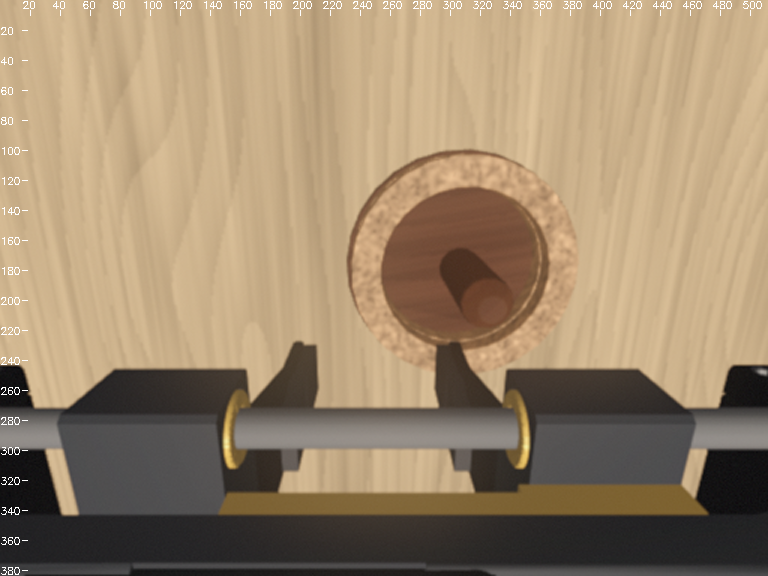

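>>> drive_tool([
  [[6, -20, 3, 0, 0, 0, 0], [11, -34, 3, 0, 0, 0, 0], [11, -34, 3, 0, 0, 0, 0], [11, -34, 3, 0, 0, 0, 0], [11, -34, 3, 0, 0, 0, 0], [11, -34, 3, 0, 0, 0, 0], [11, -34, 3, 0, 0, 0, 0], [11, -34, 3, 0, 0, 0, 0], [11, -34, 3, 0, 0, 0, 0], [11, -34, 3, 0, 0, 0, 0], [11, -34, 3, 0, 0, 0, 0], [11, -34, 3, 0, 0, 0, 0], [11, -30, 3, 0, 0, 0, 0], [5, -14, 0, 0, 0, 0, 0], [0, 0, 0, 0, 0, 0, 0], [0, 0, 0, 0, 0, 0, 0], [0, 0, 0, 0, 0, 0, 0], [0, 0, 0, 0, 0, 0, 0]],
])

```text
time_s: 15.27
position: [542.9, -65.6, 223.8]
eef_rot: [[-0.001, -0.002, 1.0], [0.001, 1.0, 0.002], [-1.0, 0.001, -0.001]]
force: [0.1, 0.6, 0.6]
grip_width: 87.0
```

```bash
python3 -c "
from h import *
look('w13',(80,0,400,240),2.5)"
```

```text
15.2667 [542.91 -65.6  223.77] 86.95789890192876 [0.11 0.64 0.56]
```

View pics/w13.png

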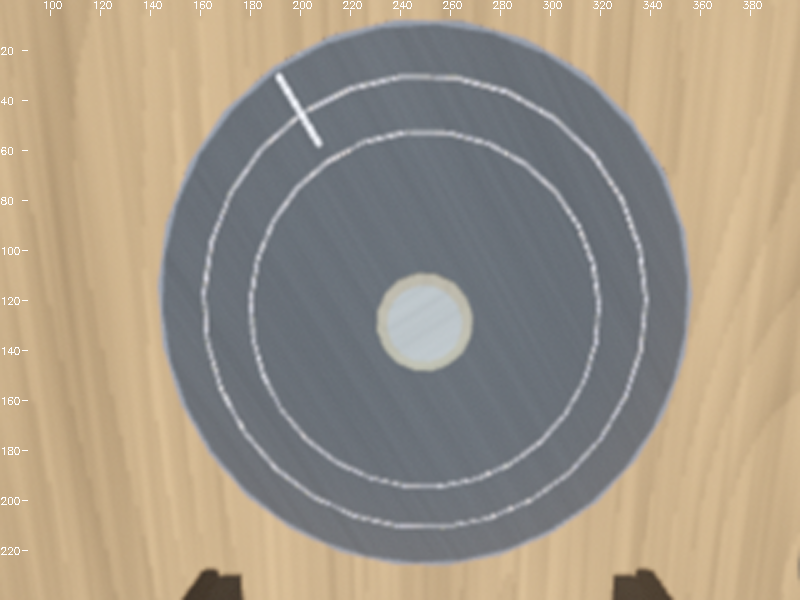

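>>> drive_tool([
  [[-1, -18, 2, 0, 0, 0, 0], [-3, -35, 3, 0, 0, 0, 0], [-4, -38, 3, 0, 0, 0, 0], [-4, -38, 3, 0, 0, 0, 0], [-4, -38, 3, 0, 0, 0, 0], [-4, -38, 3, 0, 0, 0, 0], [-4, -38, 3, 0, 0, 0, 0], [-3, -30, 3, 0, 0, 0, 0], [0, -10, 0, 0, 0, 0, 0], [0, 0, 0, 0, 0, 0, 0], [0, 0, 0, 0, 0, 0, 0], [0, 0, 0, 0, 0, 0, 0], [0, 0, 0, 0, 0, 0, 0]],
])

```text
time_s: 16.4
position: [517.1, -348.1, 247.4]
eef_rot: [[-0.0, -0.002, 1.0], [0.001, 1.0, 0.002], [-1.0, 0.001, -0.0]]
force: [0.1, 0.0, -0.2]
grip_width: 86.7
```

```bash
python3 -c "
from h import *
look('w14',(0,0,512,384),1.5)"
```

```text
16.4 [ 517.11 -348.09  247.4 ] 86.7232875334885 [ 0.13  0.01 -0.16]
```

View pics/w14.png

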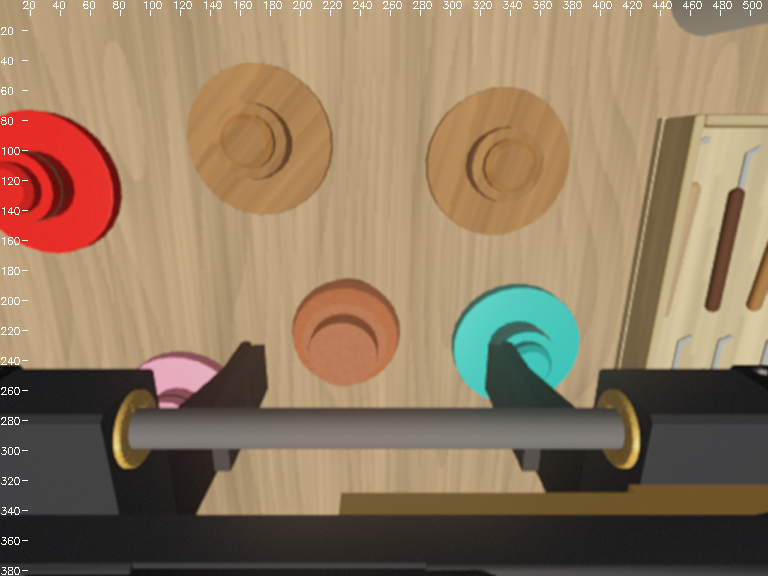

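```bash
python3 - <<'E'
from fit import *
q=lambda L,s=1.5,x0=0:[(a/s-.5+x0,b/s-.5) for a,b in L]
im,c=load('w13')
P=q([(160,295),(690,292),(424,20),(424,563)],2.5,80)
print('wheel',fitc(c,P,115),fitc(c,P,115,55))
print('spig',fitc(c,q([(377,322),(472.5,322),(425,273),(425,371)],2.5,80),20,66),atz(c,*q([(424.5,324)],2.5,80)[0],69))
im,c=load('w14')
print('A flange',fitc(c,q([(187,135),(332,143),(256,62),(264,214),(210,85),(306,82),(310,197),(205,180)]),60,16), 'spig',atz(c,*q([(248,141)])[0],58))
print('B flange',fitc(c,q([(427,165),(570,155),(503,86),(493,235),(548,105),(547,213),(442,115),(447,212)]),60,16), 'spig',atz(c,*q([(510,164)])[0],58))
print('jar',atz(c,*q([(343,350)])[0],94),fitc(c,q([(292,333),(399,333),(346,279),(344,385)]),47,46))
D=lambda c:[(proj(c,circ(p,r)),(0,255,0)) for p,r in []]
E
```

```text
wheel (array([541.85, -12.89,  50.28]), np.float64(0.04682319619305986)) (array([541.88, -12.63]), np.float64(1.8112517129824113))
spig (array([541.88, -12.81]), np.float64(0.11308293935741887)) [541.79 -12.96  69.  ]
A flange (array([ 421.94, -260.34]), np.float64(2.7725415411470706)) spig [ 422.45 -260.3    58.  ]
B flange (array([ 619.32, -276.93]), np.float64(2.4384792142454828)) spig [ 617.21 -276.02   58.  ]
jar [ 492.23 -411.85   94.  ] (array([ 490.86, -418.9 ]), np.float64(2.638441332466911))
```

```bash
python3 - <<'E'
from fit import *
S=cam('scene')
for n,u,v,z in [('pot',562,492,100),('tipL',526,412,185),('tipR',594,397,185),('tipR2',598,450,170),('wax',642,437,80),('mug',692,352,85)]:
    print(n,atz(S,u/2.8+120,v/2.8+60,z))
im,c=load('w14')
print('A tri',tri([(c,248/1.5-.5,141/1.5-.5),(S,177.75,223.25)]),'B',tri([(c,510/1.5-.5,164/1.5-.5),(S,235.25,257.25)]),'jar',tri([(c,343/1.5-.5,350/1.5-.5),(S,154.5,256.25)]))
E
```

```text
pot [ 777.07 -144.14  100.  ]
tipL [ 745.67 -163.49  185.  ]
tipR [ 782.73 -113.5   185.  ]
tipR2 [ 809.13 -157.28  170.  ]
wax [794.3  -11.52  80.  ]
mug [781.42 137.67  85.  ]
A tri (array([ 420.67, -260.24,   51.65]), [np.float64(0.06663094426455195), np.float64(0.06663094426455614)]) B (array([ 619.47, -276.48,   49.28]), [np.float64(0.29267559492813805), np.float64(0.2926755949280375)]) jar (array([ 491.4 , -413.51,   91.51]), [np.float64(0.7663710414613779), np.float64(0.7663710414615459)])
```

>>> drive_tool([
  [[-23, 22, -20, 0, 0, 0, 0], [-24, 22, -30, 0, 0, 0, 0], [-24, 22, -30, 0, 0, 0, 0], [-24, 22, -30, 0, 0, 0, 0], [0, 0, -25, 0, 0, 0, 0], [0, 0, -15, 0, 0, 0, 0], [0, 0, 0, 0, 0, 0, 0], [0, 0, 0, 0, 0, 0, 0], [0, 0, 0, 0, 0, 0, 0]],
])

```text
time_s: 17.2
position: [427.0, -266.5, 104.4]
eef_rot: [[0.002, -0.001, 1.0], [-0.002, 1.0, 0.001], [-1.0, -0.002, 0.002]]
force: [-0.3, -0.6, -0.1]
grip_width: 87.0
```

```bash
python3 -c "
from h import *
look('w15',(0,0,512,384),1.5)"
```

```text
17.2 [ 427.   -266.47  104.38] 87.0163498989304 [-0.27 -0.61 -0.06]
```

View pics/w15.png

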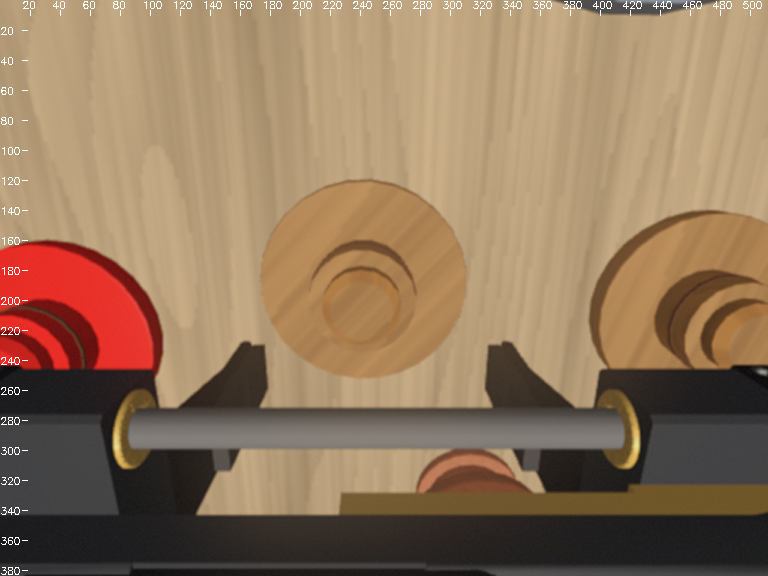

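```bash
python3 - <<'E'
from fit import *
q=lambda L,s=1.5,x0=0:[(a/s-.5+x0,b/s-.5) for a,b in L]
im,c=load('w15')
print('A flange',fitc(c,q([(261,282),(466,282),(362,179),(363,378)]),60,16), 'spig',atz(c,*q([(361,305)])[0],58))
E
```

```text
A flange (array([ 420.15, -259.5 ]), np.float64(0.8683049700712004)) spig [ 420.   -256.82   58.  ]
```

>>> drive_tool([
  [[-3.5, 4, -15, 0, 0, 0, 0], [-3.5, 4, -20, 0, 0, 0, 0], [0, 0, -20, 0, 0, 0, 0], [0, 0, -15, 0, 0, 0, 0], [0, 0, -8, 0, 0, 0, 0], [0, 0, -4, 0, 0, 0, 0], [0, 0, 0, 0, 0, 0, 0], [0, 0, 0, 0, 0, 0, 0], [0, 0, 0, 0, 0, 0, 0]],
], force=12)

```text
time_s: 18.0
position: [419.8, -258.9, 22.1]
eef_rot: [[0.002, -0.0, 1.0], [-0.002, 1.0, 0.0], [-1.0, -0.002, 0.002]]
force: [0.0, 0.9, -0.3]
grip_width: 87.4
```

Close, note the position, reopen, rotate 90°.

>>> drive_tool([
  [[0, 0, -1, 0, 0, 0, 60], [0, 0, 0, 0, 0, 0, 120], [0, 0, 0, 0, 0, 0, 120], [0, 0, 0, 0, 0, 0, 120], [0, 0, 0, 0, 0, 0, 120], [0, 0, 0, 0, 0, 0, 120]],
], force=10)

```text
time_s: 18.5
position: [418.9, -258.1, 19.9]
eef_rot: [[0.0, 0.0, 1.0], [-0.0, 1.0, -0.0], [-1.0, -0.0, 0.0]]
force: [-0.4, -0.2, 0.7]
grip_width: 55.9
```

>>> drive_tool([
  [[0, 0, 0, 0, 0, 0, 0], [0, 0, 0, 0, 0, 0, 0], [0, 0, 0, 0, 0, 0.12, 0], [0, 0, 0, 0, 0, 0.12, 0], [0, 0, 0, 0, 0, 0.12, 0], [0, 0, 0, 0, 0, 0.12, 0], [0, 0, 0, 0, 0, 0.12, 0], [0, 0, 0, 0, 0, 0.12, 0], [0, 0, 0, 0, 0, 0.12, 0], [0, 0, 0, 0, 0, 0.12, 0], [0, 0, 0, 0, 0, 0.12, 0], [0, 0, 0, 0, 0, 0.12, 0], [0, 0, 0, 0, 0, 0.12, 0], [0, 0, 0, 0, 0, 0.12, 0], [0, 0, 0, 0, 0, 0.12, 0], [0, 0, 0, 0, 0, 0.01, 0], [0, 0, 0, 0, 0, 0, 0], [0, 0, 0, 0, 0, 0, 0]],
])

```text
time_s: 20.0
position: [418.8, -258.1, 19.8]
eef_rot: [[-0.0, -1.0, 0.004], [0.0, 0.004, 1.0], [-1.0, 0.0, 0.0]]
force: [0.2, -0.5, -0.5]
grip_width: 87.2
```

>>> drive_tool([
  [[0, 0, 0, 0, 0, 0, 60], [0, 0, 0, 0, 0, 0, 120], [0, 0, 0, 0, 0, 0, 120], [0, 0, 0, 0, 0, 0, 120], [0, 0, 0, 0, 0, 0, 120], [0, 0, 0, 0, 0, 0, 120]],
], force=10)

```text
time_s: 20.5
position: [418.9, -258.2, 19.9]
eef_rot: [[0.0, -1.0, 0.001], [-0.0, 0.001, 1.0], [-1.0, -0.0, -0.0]]
force: [0.8, -0.2, 0.4]
grip_width: 55.4
```

>>> drive_tool([
  [[0, 0, 0, 0, 0, 0, 140], [0, 0, 5, 0, 0, 0, 140], [0, 0, 15, 0, 0, 0, 140], [0, 0, 25, 0, 0, 0, 140], [0, 0, 30, 0, 0, 0, 140], [0, 0, 30, 0, 0, 0, 140], [0, 0, 20, 0, 0, 0, 140], [0, 0, 10, 0, 0, 0, 140], [0, 0, 0, 0, 0, 0, 140], [0, 0, 0, 0, 0, 0, 140], [0, 0, 0, 0, 0, 0, 140]],
], force=35)

```text
time_s: 21.42
position: [417.8, -257.2, 152.9]
eef_rot: [[-0.003, -1.0, 0.001], [0.002, 0.001, 1.0], [-1.0, 0.003, 0.002]]
force: [0.1, 0.0, -3.1]
grip_width: 55.7
```

```bash
python3 -c "
from h import *
look('w16')"
```

```text
21.4167 [ 417.77 -257.16  152.87] 55.672746039521364 [ 0.11  0.03 -3.13]
```

View pics/w16.png

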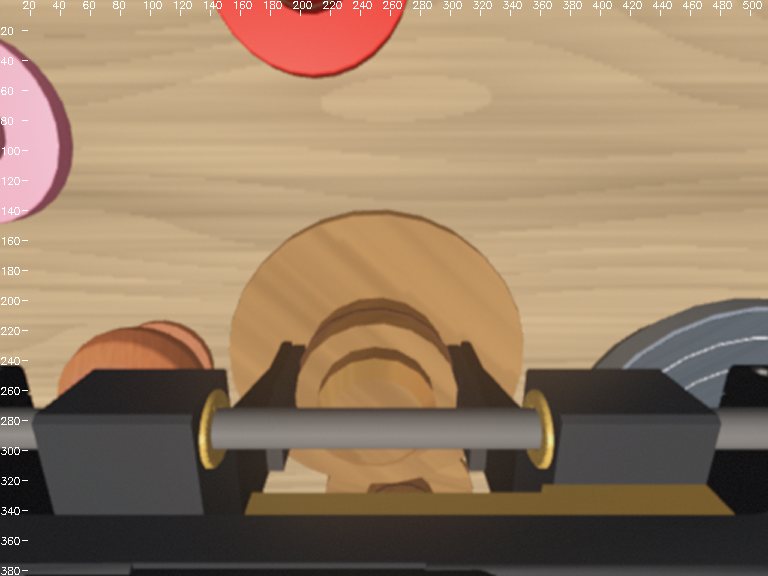

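>>> drive_tool([
  [[10, 12, 5, 0, 0, 0, 140], [20, 23, 5, 0, 0, 0, 140], [24, 27, 5, 0, 0, 0, 140], [24, 27, 5, 0, 0, 0, 140], [24, 27, 5, 0, 0, 0, 140], [24, 27, 2, 0, 0, 0, 140], [24, 27, 0, 0, 0, 0, 140], [24, 27, 0, 0, 0, 0, 140], [20, 25, 0, 0, 0, 0, 140], [12, 15, 0, 0, 0, 0, 140], [6, 8, 0, 0, 0, 0, 140], [0, 0, 0, 0, 0, 0, 140], [0, 0, 0, 0, 0, 0, 140], [0, 0, 0, 0, 0, 0, 140], [0, 0, 0, 0, 0, 0, 140]],
])

```text
time_s: 22.72
position: [630.0, -14.4, 181.5]
eef_rot: [[-0.001, -1.0, 0.002], [-0.0, 0.002, 1.0], [-1.0, 0.001, -0.0]]
force: [0.0, -0.4, -1.9]
grip_width: 55.2
```

```bash
python3 -c "
from h import *
look('w17')"
```

```text
22.7167 [630.05 -14.45 181.54] 55.22297920108369 [ 0.04 -0.41 -1.87]
```

View pics/w17.png

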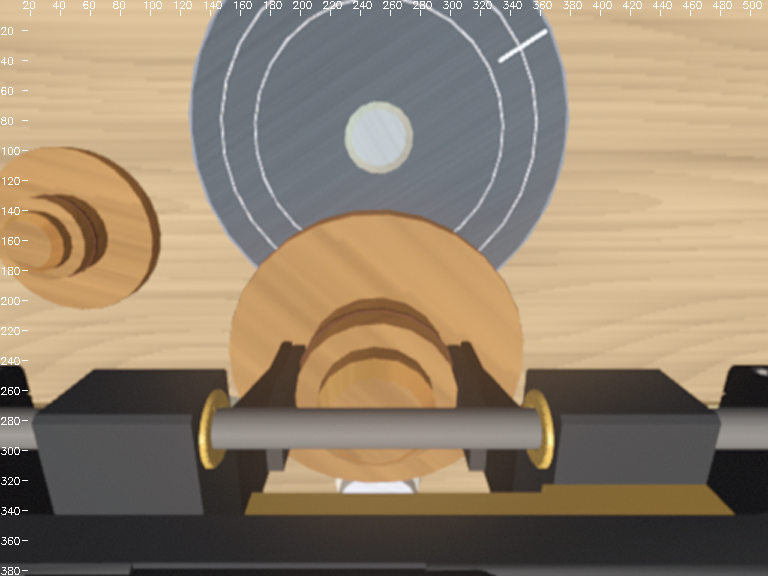

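```bash
python3 - <<'E'
from fit import *
im,c=load('w17'); crop(im,200,60,300,135,8,'pics/w17b.png')
g=im[:,:,:].astype(int); 
def spotc(im,box,):
    x0,y0,x1,y1=box; s=im[y0:y1,x0:x1].astype(int); m=(s.sum(2)>500).astype(np.uint8)
    n,l,st,ce=cv2.connectedComponentsWithStats(m); k=1+st[1:,4].argmax(); 
    cs,_=cv2.findContours((l==k).astype(np.uint8),0,1); e=cv2.fitEllipse(max(cs,key=len)); return (e[0][0]+x0,e[0][1]+y0),e[1]
p,ax=spotc(im,(215,55,290,125)); print(p,ax,atz(c,*p,67.5))
im,c=load('w13'); p,ax=spotc(im,(220,100,280,155)); print(p,ax,atz(c,*p,67.5))
# held riser: shoulder circle hub r28 at z: tool rel
E
```

```text
(251.95651626586914, 91.0550537109375) (43.791194915771484, 46.43821334838867) [541.38 -13.19  67.5 ]
(249.28285026550293, 128.46613311767578) (36.35515594482422, 37.07756805419922) [541.77 -12.46  67.5 ]
```

>>> drive_tool([
  [[-10, 0.3, 0, 0, 0, 0, 140], [-20, 0.3, 0, 0, 0, 0, 140], [-25, 0.3, -10, 0, 0, 0, 140], [-20, 0.4, -20, 0, 0, 0, 140], [-10, 0, -20, 0, 0, 0, 140], [-4, 0, -20, 0, 0, 0, 140], [0, 0, -10, 0, 0, 0, 140], [0, 0, -5, 0, 0, 0, 140], [0, 0, 0, 0, 0, 0, 140], [0, 0, 0, 0, 0, 0, 140], [0, 0, 0, 0, 0, 0, 140], [0, 0, 0, 0, 0, 0, 140]],
])

```text
time_s: 23.77
position: [543.1, -12.0, 98.1]
eef_rot: [[0.002, -1.0, 0.001], [-0.0, 0.001, 1.0], [-1.0, -0.002, -0.0]]
force: [-0.2, 0.0, -2.2]
grip_width: 55.4
```

>>> drive_tool([
  [[-1, -1, 0, 0, 0, 0, 140], [-0.5, 0, -3, 0, 0, 0, 140], [0, 0, -3, 0, 0, 0, 140], [0, 0, -2, 0, 0, 0, 140], [0, 0, -2, 0, 0, 0, 140], [0, 0, -2, 0, 0, 0, 140], [0, 0, 0, 0, 0, 0, 140], [0, 0, 0, 0, 0, 0, 140]],
])

```text
time_s: 24.43
position: [540.2, -12.7, 84.6]
eef_rot: [[-0.0, -1.0, 0.001], [0.0, 0.001, 1.0], [-1.0, 0.0, 0.0]]
force: [0.3, -0.1, -2.5]
grip_width: 55.6
```

>>> drive_tool([
  [[0.8, -0.3, -2, 0, 0, 0, 140], [0, 0, -2, 0, 0, 0, 140], [0, 0, -2, 0, 0, 0, 140], [0, 0, 0, 0, 0, 0, 140], [0, 0, 0, 0, 0, 0, 140]],
])

```text
time_s: 24.85
position: [541.0, -13.1, 78.6]
eef_rot: [[-0.0, -1.0, 0.001], [0.0, 0.001, 1.0], [-1.0, 0.0, 0.0]]
force: [0.2, -0.0, -3.1]
grip_width: 55.5
```

>>> drive_tool([
  [[0, 0, -2, 0, 0, 0, 140], [0, 0, -1.5, 0, 0, 0, 140], [0, 0, -1, 0, 0, 0, 140], [0, 0, 0, 0, 0, 0, 140], [0, 0, 0, 0, 0, 0, 140]],
])

```text
time_s: 25.27
position: [541.2, -13.1, 74.8]
eef_rot: [[0.0, -1.0, 0.001], [-0.0, 0.001, 1.0], [-1.0, -0.0, -0.0]]
force: [-2.7, 0.1, 4.5]
grip_width: 55.6
```

>>> drive_tool([
  [[0, 0, 0, 0, 0, 0, 0], [0, 0, 0, 0, 0, 0, 0], [0, 0, 0, 0, 0, 0, 0], [0, 0, 0, 0, 0, 0, 0], [0, 0, 10, 0, 0, 0, 0], [0, 0, 25, 0, 0, 0, 0], [0, 0, 30, 0, 0, 0, 0], [0, 0, 30, 0, 0, 0, 0], [0, 0, 0, 0, 0, 0, 0], [0, 0, 0, 0, 0, 0, 0]],
])

```text
time_s: 26.1
position: [543.1, -13.4, 172.6]
eef_rot: [[0.006, -1.0, 0.001], [-0.001, 0.001, 1.0], [-1.0, -0.006, -0.001]]
force: [-0.4, 0.3, 0.4]
grip_width: 86.6
```

```bash
python3 -c "
from h import *
look('w18')
im=viewer.get_image('scene');np.save('pics/s18.npy',im);crop(im,120,60,400,300,2.8,'pics/s18.png')"
```

```text
26.1 [543.07 -13.38 172.56] 86.62892698812833 [-0.38  0.32  0.44]
```

View pics/s18.png

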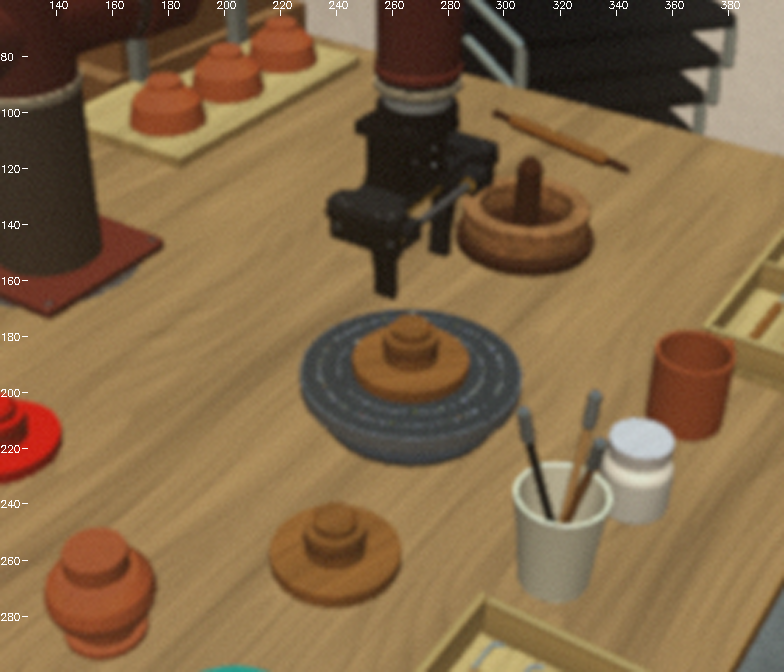

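View pics/w18.png

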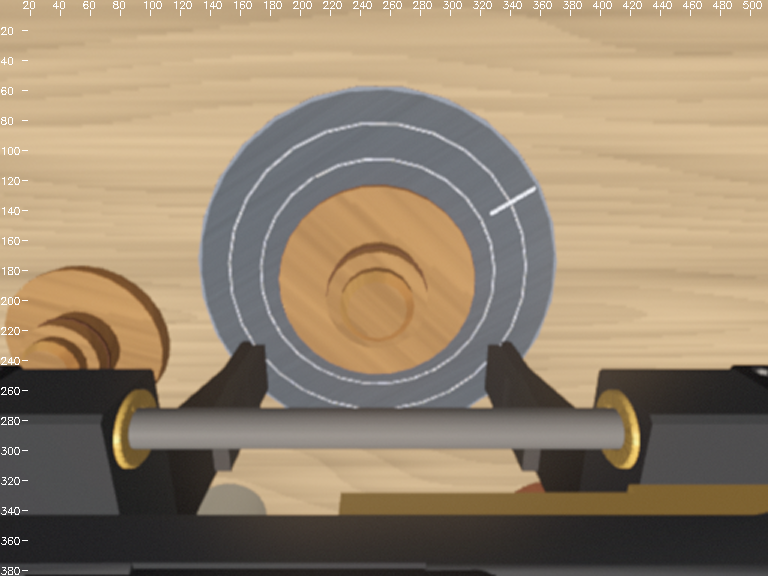

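```bash
python3 - <<'E'
from fit import *
S=cam('scene')
o=atz(S,235.25,257.25,58); n=atz(S,336/2.8+119.6,519/2.8+59.6,58); o2=atz(S,323/2.8+119.6,550/2.8+59.6,58)
print(o,o2,n)
E
```

```text
[ 624.72 -284.02   58.  ] [ 621.7  -281.03   58.  ] [ 608.34 -242.81   58.  ]
```

>>> drive_tool([
  [[5, -15, 0, 0, 0, 0, 0], [10, -32, 0, 0, 0, 0, 0], [11, -36, 0, 0, 0, 0, 0], [11, -36, 0, 0, 0, 0, 0], [11, -36, 0, 0, 0, 0, 0], [11, -34, -10, 0, 0, 0, 0], [8, -24, -20, 0, 0, 0, 0], [4, -12, -20, 0, 0, 0, 0], [0, 0, -15, 0, 0, 0, 0], [0, 0, 0, 0, 0, 0, 0], [0, 0, 0, 0, 0, 0, 0], [0, 0, 0, 0, 0, 0, 0], [0, 0, 0, 0, 0, 0, 0]],
])

```text
time_s: 27.28
position: [612.8, -237.7, 105.6]
eef_rot: [[0.001, -1.0, -0.0], [-0.001, -0.0, 1.0], [-1.0, -0.001, -0.001]]
force: [0.8, 0.0, 0.6]
grip_width: 87.0
```

```bash
python3 -c "
from h import *
look('w19')"
```

```text
27.2833 [ 612.8  -237.75  105.6 ] 86.99843618150919 [0.83 0.02 0.64]
```

View pics/w19.png

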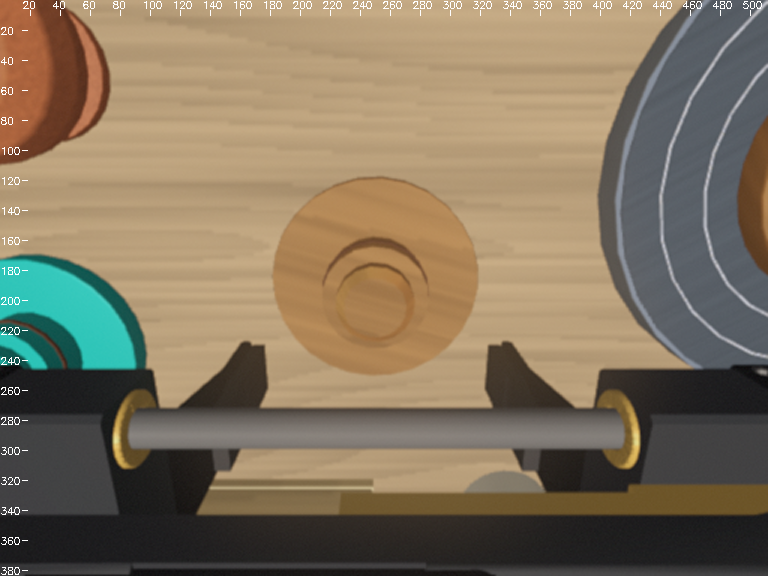

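>>> drive_tool([
  [[-5, -0.6, -15, 0, 0, 0, 0], [-4.8, -0.5, -20, 0, 0, 0, 0], [0, 0, -20, 0, 0, 0, 0], [0, 0, -15, 0, 0, 0, 0], [0, 0, -8, 0, 0, 0, 0], [0, 0, -5, 0, 0, 0, 0], [0, 0, 0, 0, 0, 0, 0], [0, 0, 0, 0, 0, 0, 0], [0, 0, 0, 0, 0, 0, 0], [0, 0, 0, 0, 0, 0, 0]],
], force=10)

```text
time_s: 28.17
position: [603.3, -239.7, 22.7]
eef_rot: [[0.002, -1.0, 0.001], [-0.001, 0.001, 1.0], [-1.0, -0.002, -0.001]]
force: [0.7, 1.2, 0.5]
grip_width: 87.1
```

>>> drive_tool([
  [[0, 0, -1.5, 0, 0, 0, 60], [0, 0, 0, 0, 0, 0, 120], [0, 0, 0, 0, 0, 0, 120], [0, 0, 0, 0, 0, 0, 120], [0, 0, 0, 0, 0, 0, 120], [0, 0, 0, 0, 0, 0, 120]],
], force=10)

```text
time_s: 28.67
position: [602.3, -239.1, 19.8]
eef_rot: [[-0.0, -1.0, 0.001], [0.0, 0.001, 1.0], [-1.0, 0.0, 0.0]]
force: [-0.9, -0.7, 0.4]
grip_width: 55.7
```

>>> drive_tool([
  [[0, 0, 0, 0, 0, 0, 0], [0, 0, 0, 0, 0, 0, 0], [0, 0, 0, 0, 0, -0.12, 0], [0, 0, 0, 0, 0, -0.12, 0], [0, 0, 0, 0, 0, -0.12, 0], [0, 0, 0, 0, 0, -0.12, 0], [0, 0, 0, 0, 0, -0.12, 0], [0, 0, 0, 0, 0, -0.12, 0], [0, 0, 0, 0, 0, -0.12, 0], [0, 0, 0, 0, 0, -0.12, 0], [0, 0, 0, 0, 0, -0.12, 0], [0, 0, 0, 0, 0, -0.12, 0], [0, 0, 0, 0, 0, -0.12, 0], [0, 0, 0, 0, 0, -0.12, 0], [0, 0, 0, 0, 0, -0.12, 0], [0, 0, 0, 0, 0, -0.01, 0], [0, 0, 0, 0, 0, 0, 0], [0, 0, 0, 0, 0, 0, 0]],
])

```text
time_s: 30.17
position: [602.3, -239.2, 19.8]
eef_rot: [[-0.0, -0.003, 1.0], [-0.0, 1.0, 0.003], [-1.0, -0.0, -0.0]]
force: [-0.4, 0.5, -0.7]
grip_width: 87.1
```

>>> drive_tool([
  [[0, 0, 0, 0, 0, 0, 60], [0, 0, 0, 0, 0, 0, 120], [0, 0, 0, 0, 0, 0, 120], [0, 0, 0, 0, 0, 0, 120], [0, 0, 0, 0, 0, 0, 120], [0, 0, 0, 0, 0, 0, 120]],
], force=10)

```text
time_s: 30.67
position: [602.5, -239.2, 19.9]
eef_rot: [[0.0, -0.0, 1.0], [-0.0, 1.0, 0.0], [-1.0, -0.0, 0.0]]
force: [0.5, -0.5, -0.6]
grip_width: 55.6
```

>>> drive_tool([
  [[0, 0, 0, 0, 0, 0, 140], [0, 0, 5, 0, 0, 0, 140], [0, 0, 15, 0, 0, 0, 140], [0, 0, 30, 0, 0, 0, 140], [0, 0, 35, 0, 0, 0, 140], [0, 0, 35, 0, 0, 0, 140], [-4, 12, 20, 0, 0, 0, 140], [-8, 30, 10, 0, 0, 0, 140], [-9, 34, 0, 0, 0, 0, 140], [-9, 34, 0, 0, 0, 0, 140], [-9, 34, 0, 0, 0, 0, 140], [-9, 34, 0, 0, 0, 0, 140], [-8, 30, 0, 0, 0, 0, 140], [-4, 14, 0, 0, 0, 0, 140], [-1.3, 4, 0, 0, 0, 0, 140], [0, 0, 0, 0, 0, 0, 140], [0, 0, 0, 0, 0, 0, 140], [0, 0, 0, 0, 0, 0, 140], [0, 0, 0, 0, 0, 0, 140]],
], force=35)

```text
time_s: 32.25
position: [541.4, -14.5, 169.9]
eef_rot: [[0.0, 0.002, 1.0], [-0.0, 1.0, -0.002], [-1.0, -0.0, 0.0]]
force: [0.5, 0.2, -1.9]
grip_width: 55.1
```

```bash
python3 -c "
from h import *
look('w20')
im=viewer.get_image('scene');np.save('pics/s20.npy',im);crop(im,120,60,400,300,2.8,'pics/s20.png')"
```

```text
32.25 [541.39 -14.55 169.9 ] 55.123421875965455 [ 0.49  0.17 -1.85]
```

View pics/s20.png

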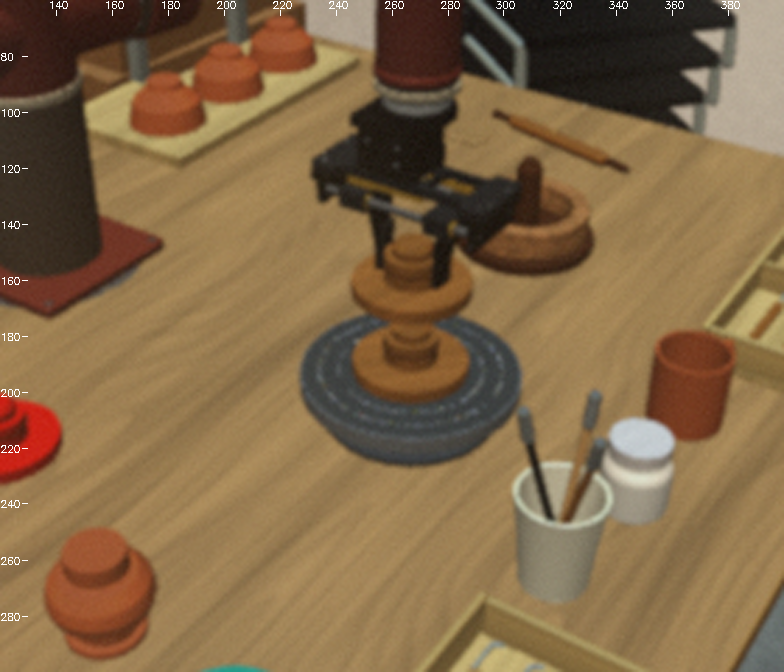

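View pics/w20.png

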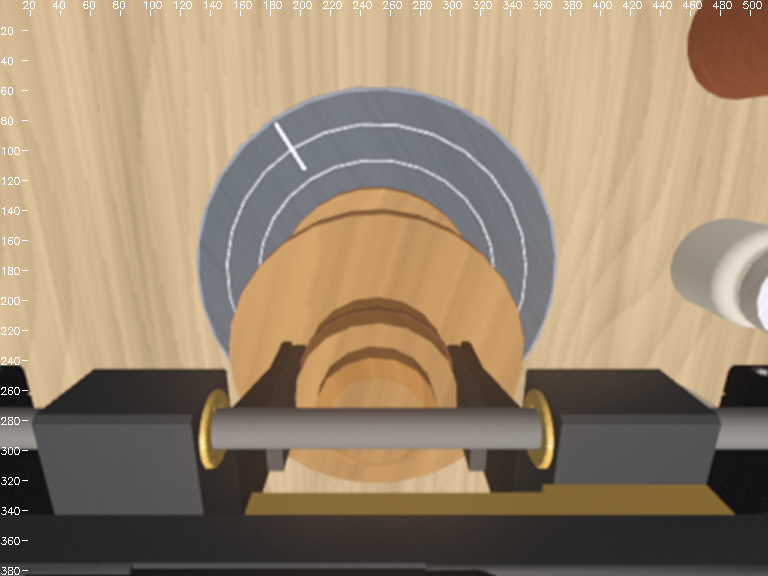

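>>> drive_tool([
  [[0, 0.7, -10, 0, 0, 0, 140], [0, 0, -10, 0, 0, 0, 140], [0, 0, -8, 0, 0, 0, 140], [0, 0, 0, 0, 0, 0, 140], [0, 0, 0, 0, 0, 0, 140], [0, 0, 0, 0, 0, 0, 140], [0, 0, 0, 0, 0, 0, 140]],
])

```text
time_s: 32.93
position: [541.4, -12.5, 142.2]
eef_rot: [[0.001, -0.0, 1.0], [-0.0, 1.0, 0.0], [-1.0, -0.0, 0.001]]
force: [0.1, 0.2, -1.5]
grip_width: 55.4
```

>>> drive_tool([
  [[-0.1, -0.5, -4, 0, 0, 0, 140], [0, 0, -4, 0, 0, 0, 140], [0, 0, -3, 0, 0, 0, 140], [0, 0, -2, 0, 0, 0, 140], [0, 0, 0, 0, 0, 0, 140], [0, 0, 0, 0, 0, 0, 140]],
])

```text
time_s: 33.43
position: [540.8, -13.0, 128.6]
eef_rot: [[-0.0, 0.0, 1.0], [0.0, 1.0, -0.0], [-1.0, 0.0, -0.0]]
force: [-0.1, -0.4, -2.3]
grip_width: 54.9
```

>>> drive_tool([
  [[0.4, -0.1, -2, 0, 0, 0, 140], [0, 0, -2, 0, 0, 0, 140], [0, 0, -2, 0, 0, 0, 140], [0, 0, 0, 0, 0, 0, 140], [0, 0, 0, 0, 0, 0, 140]],
])

```text
time_s: 33.85
position: [541.2, -13.1, 122.6]
eef_rot: [[-0.0, 0.0, 1.0], [0.0, 1.0, -0.0], [-1.0, 0.0, -0.0]]
force: [0.9, 0.8, -2.5]
grip_width: 54.8
```

>>> drive_tool([
  [[0, 0, -1.5, 0, 0, 0, 140], [0, 0, -1.5, 0, 0, 0, 140], [0, 0, -1, 0, 0, 0, 140], [0, 0, 0, 0, 0, 0, 140], [0, 0, 0, 0, 0, 0, 140]],
])

```text
time_s: 34.27
position: [541.4, -13.1, 118.8]
eef_rot: [[0.0, -0.0, 1.0], [-0.0, 1.0, 0.0], [-1.0, -0.0, 0.0]]
force: [0.3, -0.4, -2.0]
grip_width: 55.2
```

>>> drive_tool([
  [[0, 0, -0.7, 0, 0, 0, 140], [0, 0, 0, 0, 0, 0, 140], [0, 0, 0, 0, 0, 0, 140]],
])

```text
time_s: 34.52
position: [541.4, -13.1, 118.8]
eef_rot: [[0.0, -0.0, 1.0], [-0.0, 1.0, 0.0], [-1.0, -0.0, 0.0]]
force: [-4.0, -0.3, 5.2]
grip_width: 55.2
```

>>> drive_tool([
  [[0, 0, 0, 0, 0, 0, 0], [0, 0, 0, 0, 0, 0, 0], [0, 0, 0, 0, 0, 0, 0], [0, 0, 0, 0, 0, 0, 0], [0, 0, 10, 0, 0, 0, 0], [0, 0, 25, 0, 0, 0, 0], [0, 0, 35, 0, 0, 0, 0], [0, 0, 30, 0, 0, 0, 0], [0, 0, 0, 0, 0, 0, 0], [0, 0, 0, 0, 0, 0, 0]],
])

```text
time_s: 35.35
position: [543.2, -13.4, 221.5]
eef_rot: [[0.006, -0.0, 1.0], [-0.001, 1.0, 0.0], [-1.0, -0.001, 0.006]]
force: [0.5, 0.1, 0.5]
grip_width: 86.7
```

```bash
python3 -c "
from h import *
look('w21')
im=viewer.get_image('scene');np.save('pics/s21.npy',im);crop(im,120,60,400,300,2.8,'pics/s21.png')"
```

```text
35.35 [543.17 -13.36 221.54] 86.68977338865379 [0.47 0.1  0.52]
```

View pics/s21.png

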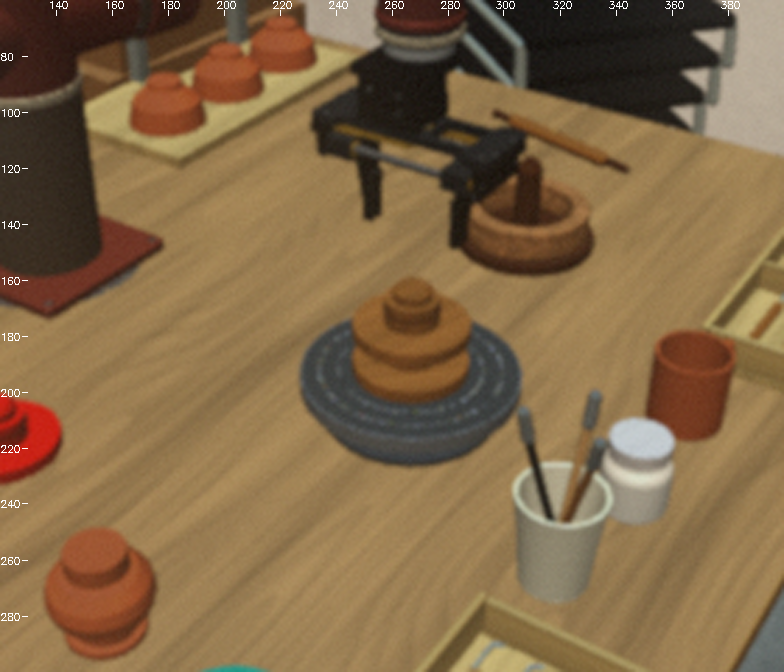

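View pics/w21.png

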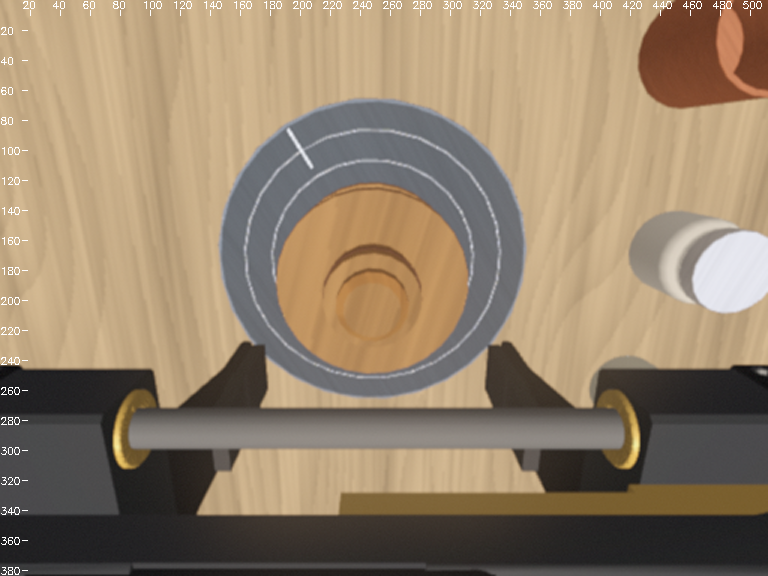

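>>> drive_tool([
  [[-2, -18, 0, 0, 0, 0, 0], [-4, -34, 0, 0, 0, 0, 0], [-4, -38, 0, 0, 0, 0, 0], [-4, -38, 0, 0, 0, 0, 0], [-4, -38, 0, 0, 0, 0, 0], [-4, -38, 0, 0, 0, 0, 0], [-4, -38, 0, 0, 0, 0, 0], [-4, -38, 0, 0, 0, 0, 0], [-4, -38, 0, 0, 0, 0, 0], [-4, -38, -15, 0, 0, 0, 0], [-4, -32, -20, 0, 0, 0, 0], [-2, -16, -20, 0, 0, 0, 0], [0, -6, -16, 0, 0, 0, 0], [0, 0, -8, 0, 0, 0, 0], [0, 0, 0, 0, 0, 0, 0], [0, 0, 0, 0, 0, 0, 0], [0, 0, 0, 0, 0, 0, 0], [0, 0, 0, 0, 0, 0, 0]],
])

```text
time_s: 36.95
position: [498.3, -422.8, 140.8]
eef_rot: [[0.002, -0.001, 1.0], [-0.002, 1.0, 0.001], [-1.0, -0.002, 0.002]]
force: [0.3, -0.7, -0.1]
grip_width: 87.0
```

```bash
python3 -c "
from h import *
look('w22')"
```

```text
36.95 [ 498.34 -422.83  140.79] 87.00988838218028 [ 0.25 -0.72 -0.06]
```

View pics/w22.png

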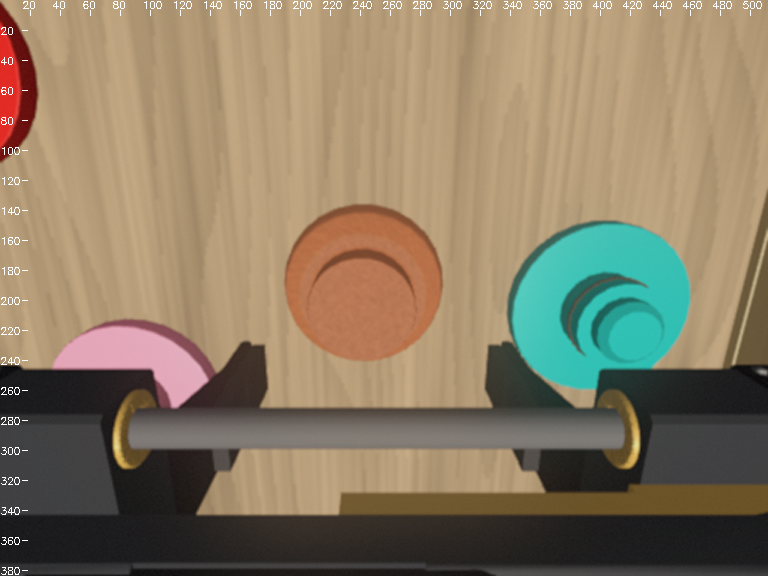

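>>> drive_tool([
  [[-4, 3.3, -10, 0, 0, 0, 0], [-3.8, 3.2, -15, 0, 0, 0, 0], [0, 0, -15, 0, 0, 0, 0], [0, 0, -10, 0, 0, 0, 0], [0, 0, -7, 0, 0, 0, 0], [0, 0, -4, 0, 0, 0, 0], [0, 0, 0, 0, 0, 0, 0], [0, 0, 0, 0, 0, 0, 0], [0, 0, 0, 0, 0, 0, 0], [0, 0, 0, 0, 0, 0, 0]],
])

```text
time_s: 37.83
position: [490.0, -417.1, 79.1]
eef_rot: [[0.001, -0.0, 1.0], [-0.001, 1.0, 0.0], [-1.0, -0.001, 0.001]]
force: [0.0, 0.6, 0.0]
grip_width: 87.1
```

```bash
python3 -c "
from h import *
im=viewer.get_image('side');crop(im,180,130,380,280,4,'pics/d23.png')
im=viewer.get_image('scene');crop(im,80,190,230,300,5,'pics/s23.png')"
```

```text
(no output)
```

View pics/d23.png

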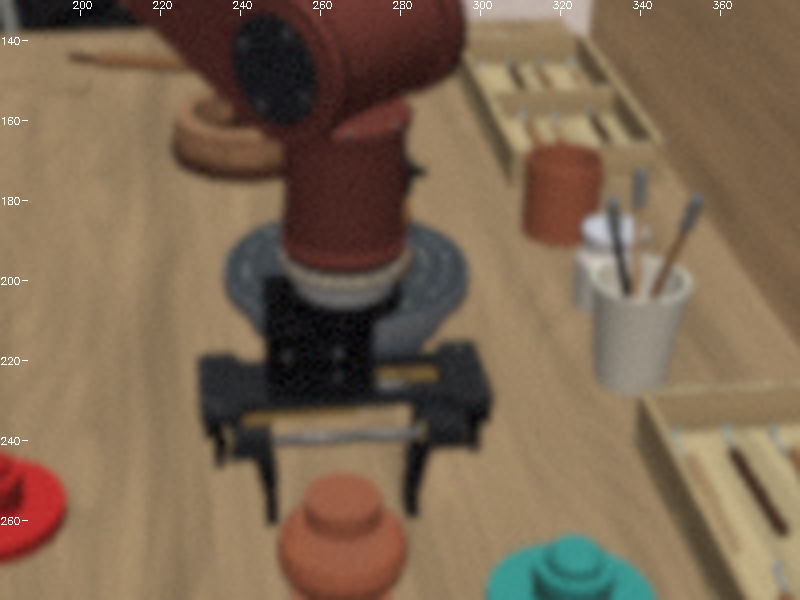

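View pics/s23.png

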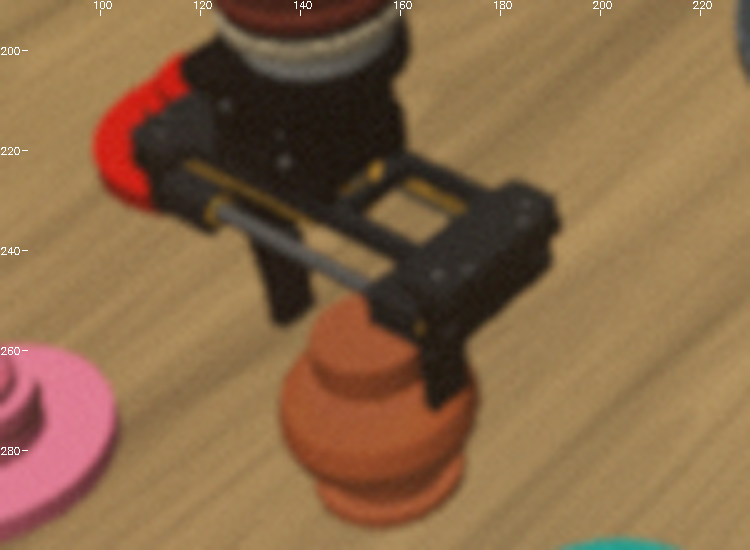

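>>> drive_tool([
  [[0, 0, 0, 0, 0, 0, 60], [0, 0, 0, 0, 0, 0, 120], [0, 0, 0, 0, 0, 0, 120], [0, 0, 0, 0, 0, 0, 120], [0, 0, 0, 0, 0, 0, 120], [0, 0, 0, 0, 0, 0, 120]],
], force=8)

```text
time_s: 38.43
position: [489.8, -416.7, 78.3]
eef_rot: [[0.001, 0.0, 1.0], [-0.0, 1.0, -0.0], [-1.0, -0.0, 0.001]]
force: [3.7, 0.0, 3.7]
grip_width: 54.9
```

>>> drive_tool([
  [[0, 0, 0, 0, 0, 0, 0], [0, 0, 0, 0, 0, 0, 0], [0, 0, 0, 0, 0, 0.12, 0], [0, 0, 0, 0, 0, 0.12, 0], [0, 0, 0, 0, 0, 0.12, 0], [0, 0, 0, 0, 0, 0.12, 0], [0, 0, 0, 0, 0, 0.12, 0], [0, 0, 0, 0, 0, 0.12, 0], [0, 0, 0, 0, 0, 0.12, 0], [0, 0, 0, 0, 0, 0.12, 0], [0, 0, 0, 0, 0, 0.12, 0], [0, 0, 0, 0, 0, 0.12, 0], [0, 0, 0, 0, 0, 0.12, 0], [0, 0, 0, 0, 0, 0.12, 0], [0, 0, 0, 0, 0, 0.12, 0], [0, 0, 0, 0, 0, 0.01, 0], [0, 0, 0, 0, 0, 0, 0], [0, 0, 0, 0, 0, 0, 0]],
])

```text
time_s: 39.93
position: [489.4, -416.5, 78.1]
eef_rot: [[-0.0, -1.0, 0.004], [0.0, 0.004, 1.0], [-1.0, 0.0, 0.0]]
force: [-0.4, 0.2, 1.0]
grip_width: 87.3
```

>>> drive_tool([
  [[0, 0, 0, 0, 0, 0, 60], [0, 0, 0, 0, 0, 0, 120], [0, 0, 0, 0, 0, 0, 120], [0, 0, 0, 0, 0, 0, 120], [0, 0, 0, 0, 0, 0, 120], [0, 0, 0, 0, 0, 0, 120]],
])

```text
time_s: 40.43
position: [489.5, -416.6, 78.2]
eef_rot: [[0.0, -1.0, 0.001], [-0.0, 0.001, 1.0], [-1.0, -0.0, -0.0]]
force: [0.2, -0.7, 0.3]
grip_width: 54.8
```

>>> drive_tool([
  [[0, 0, 0, 0, 0, 0, 140], [0, 0, 0, 0, 0, 0, 140], [0, 0, 5, 0, 0, 0, 140], [0, 0, 15, 0, 0, 0, 140], [0, 0, 30, 0, 0, 0, 140], [0, 0, 35, 0, 0, 0, 140], [0, 0, 35, 0, 0, 0, 140], [0, 0, 35, 0, 0, 0, 140], [0, 0, 25, 0, 0, 0, 140], [0, 0, 10, 0, 0, 0, 140], [0, 0, 0, 0, 0, 0, 140], [0, 0, 0, 0, 0, 0, 140]],
], force=30)

```text
time_s: 41.43
position: [489.2, -416.2, 266.8]
eef_rot: [[-0.001, -1.0, 0.001], [0.001, 0.001, 1.0], [-1.0, 0.001, 0.001]]
force: [0.0, 0.2, -5.1]
grip_width: 53.4
```

>>> drive_tool([
  [[2, 16, 0, 0, 0, 0, 140], [4, 32, 0, 0, 0, 0, 140], [5, 36, 0, 0, 0, 0, 140], [5, 36, 0, 0, 0, 0, 140], [5, 36, 0, 0, 0, 0, 140], [5, 36, 0, 0, 0, 0, 140], [5, 36, 0, 0, 0, 0, 140], [5, 36, 0, 0, 0, 0, 140], [5, 36, 0, 0, 0, 0, 140], [5, 36, 0, 0, 0, 0, 140], [4, 32, 0, 0, 0, 0, 140], [2, 18, 0, 0, 0, 0, 140], [1, 10, 0, 0, 0, 0, 140], [0, 5, 0, 0, 0, 0, 140], [0, 0, 0, 0, 0, 0, 140], [0, 0, 0, 0, 0, 0, 140], [0, 0, 0, 0, 0, 0, 140], [0, 0, 0, 0, 0, 0, 140]],
])

```text
time_s: 42.93
position: [542.4, -16.8, 267.9]
eef_rot: [[-0.0, -1.0, 0.003], [-0.0, 0.003, 1.0], [-1.0, 0.0, -0.0]]
force: [0.1, -0.6, -3.1]
grip_width: 53.3
```

```bash
python3 -c "
from h import *
look('w24')
im=viewer.get_image('side');crop(im,180,90,380,240,4,'pics/d24.png')
im=viewer.get_image('scene');crop(im,200,90,350,240,4,'pics/s24.png')"
```

```text
42.9333 [542.43 -16.85 267.94] 53.33600240026436 [ 0.12 -0.57 -3.12]
```

View pics/d24.png

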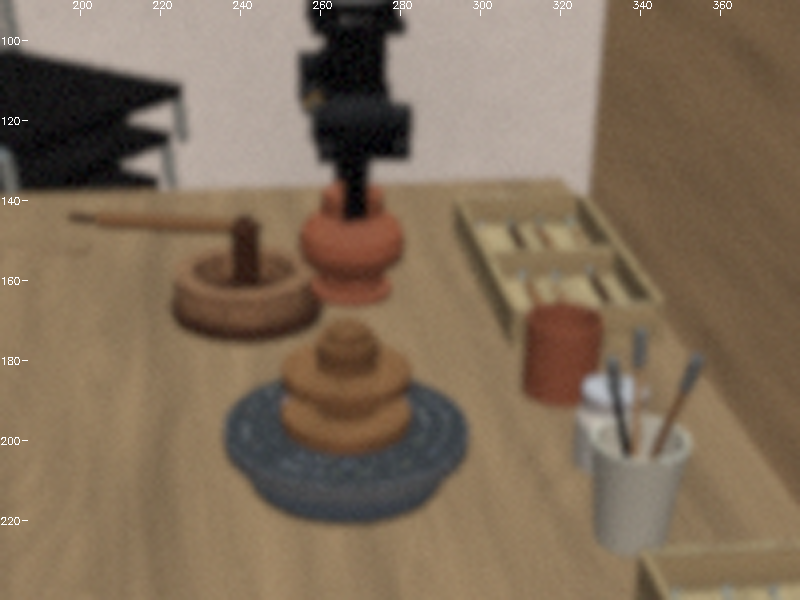

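View pics/s24.png

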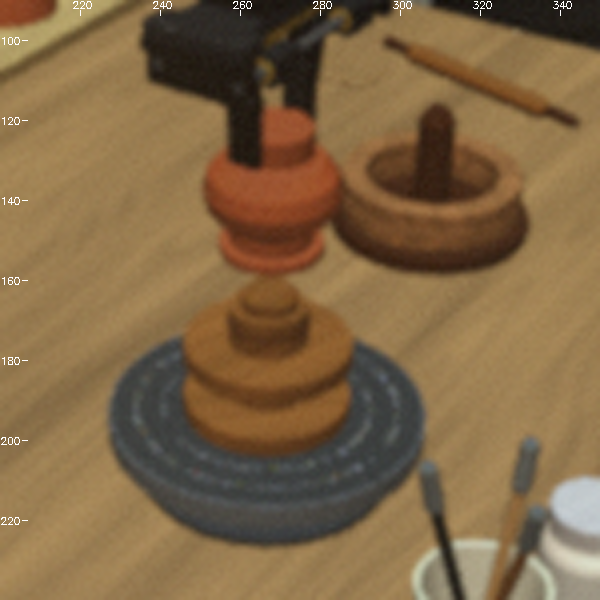

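View pics/w24.png

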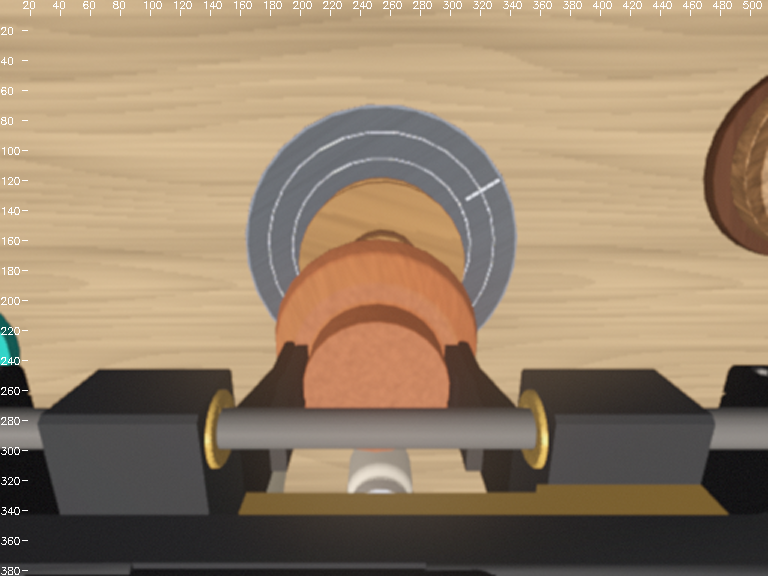

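>>> drive_tool([
  [[-0.5, 1.5, -8, 0, 0, 0, 140], [-0.4, 1, -10, 0, 0, 0, 140], [0, 0, -6, 0, 0, 0, 140], [0, 0, 0, 0, 0, 0, 140], [0, 0, 0, 0, 0, 0, 140], [0, 0, 0, 0, 0, 0, 140], [0, 0, 0, 0, 0, 0, 140]],
])

```text
time_s: 43.67
position: [541.9, -13.1, 244.5]
eef_rot: [[0.001, -1.0, 0.001], [-0.0, 0.001, 1.0], [-1.0, -0.001, -0.0]]
force: [1.1, -0.1, -3.2]
grip_width: 53.4
```

>>> drive_tool([
  [[0, 0, -4, 0, 0, 0, 140], [0, 0, -3, 0, 0, 0, 140], [0, 0, -2, 0, 0, 0, 140], [0, 0, -2, 0, 0, 0, 140], [0, 0, 0, 0, 0, 0, 140], [0, 0, 0, 0, 0, 0, 140]],
])

```text
time_s: 44.17
position: [541.5, -13.1, 232.9]
eef_rot: [[-0.0, -1.0, 0.001], [0.0, 0.001, 1.0], [-1.0, 0.0, 0.0]]
force: [-0.7, -0.0, -4.4]
grip_width: 53.2
```

>>> drive_tool([
  [[0, 0, -2, 0, 0, 0, 140], [0, 0, -2, 0, 0, 0, 140], [0, 0, -2, 0, 0, 0, 140], [0, 0, 0, 0, 0, 0, 140], [0, 0, 0, 0, 0, 0, 140]],
])

```text
time_s: 44.58
position: [541.5, -13.1, 226.9]
eef_rot: [[-0.0, -1.0, 0.001], [0.0, 0.001, 1.0], [-1.0, 0.0, 0.0]]
force: [-0.4, 0.3, -3.8]
grip_width: 53.0
```

>>> drive_tool([
  [[0, 0, -2, 0, 0, 0, 140], [0, 0, -2, 0, 0, 0, 140], [0, 0, -1, 0, 0, 0, 140], [0, 0, 0, 0, 0, 0, 140], [0, 0, 0, 0, 0, 0, 140]],
])

```text
time_s: 45.0
position: [541.6, -13.1, 222.0]
eef_rot: [[-0.0, -1.0, 0.001], [0.0, 0.001, 1.0], [-1.0, 0.0, 0.0]]
force: [-0.1, -0.0, -4.6]
grip_width: 53.3
```

>>> drive_tool([
  [[0, 0, -0.8, 0, 0, 0, 140], [0, 0, -0.6, 0, 0, 0, 140], [0, 0, 0, 0, 0, 0, 140], [0, 0, 0, 0, 0, 0, 140]],
])

```text
time_s: 45.33
position: [541.8, -13.1, 221.2]
eef_rot: [[0.001, -1.0, 0.001], [-0.0, 0.001, 1.0], [-1.0, -0.001, -0.0]]
force: [-1.8, 0.8, -0.1]
grip_width: 53.1
```

Contact at the expected height (221.2). Settle a touch more, then release and rise.

>>> drive_tool([
  [[0, 0, -0.5, 0, 0, 0, 140], [0, 0, 0, 0, 0, 0, 140], [0, 0, 0, 0, 0, 0, 90], [0, 0, 0, 0, 0, 0, 40], [0, 0, 0, 0, 0, 0, 0], [0, 0, 0, 0, 0, 0, 0], [0, 0, 0, 0, 0, 0, 0], [0, 0, 10, 0, 0, 0, 0], [0, 0, 25, 0, 0, 0, 0], [0, 0, 30, 0, 0, 0, 0], [0, 0, 30, 0, 0, 0, 0], [40, 0, 0, 0, 0, 0, 0], [40, 0, 0, 0, 0, 0, 0], [10, 0, 0, 0, 0, 0, 0], [0, 0, 0, 0, 0, 0, 0], [0, 0, 0, 0, 0, 0, 0]],
])

```text
time_s: 46.67
position: [631.6, -13.1, 314.9]
eef_rot: [[-0.001, -1.0, 0.001], [0.0, 0.001, 1.0], [-1.0, 0.001, 0.0]]
force: [-0.3, -0.0, 0.3]
grip_width: 87.2
```

```bash
python3 -c "
from h import *
look('w25')
im=viewer.get_image('side');crop(im,180,90,380,240,4,'pics/d25.png')
im=viewer.get_image('scene');crop(im,120,90,400,300,2.8,'pics/s25.png')"
```

```text
46.6667 [631.59 -13.07 314.95] 87.15945982825495 [-0.33 -0.    0.34]
```

View pics/d25.png

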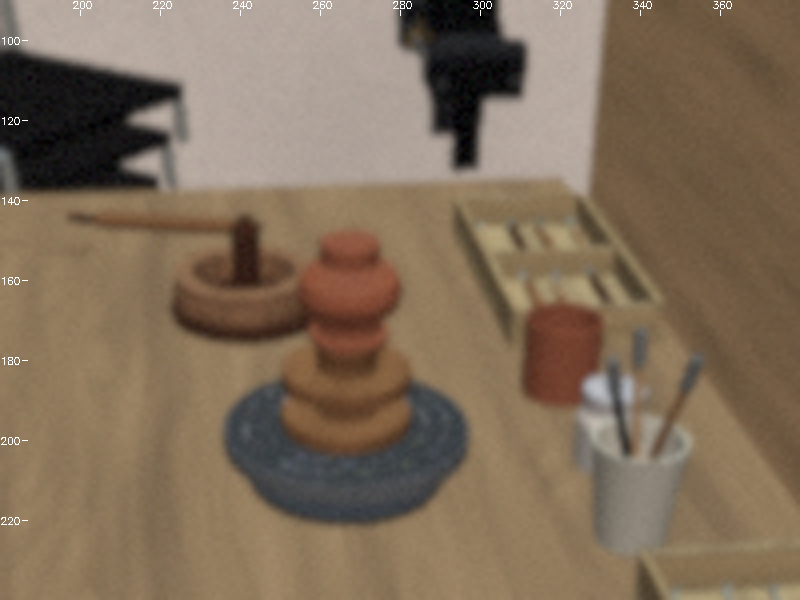

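View pics/s25.png

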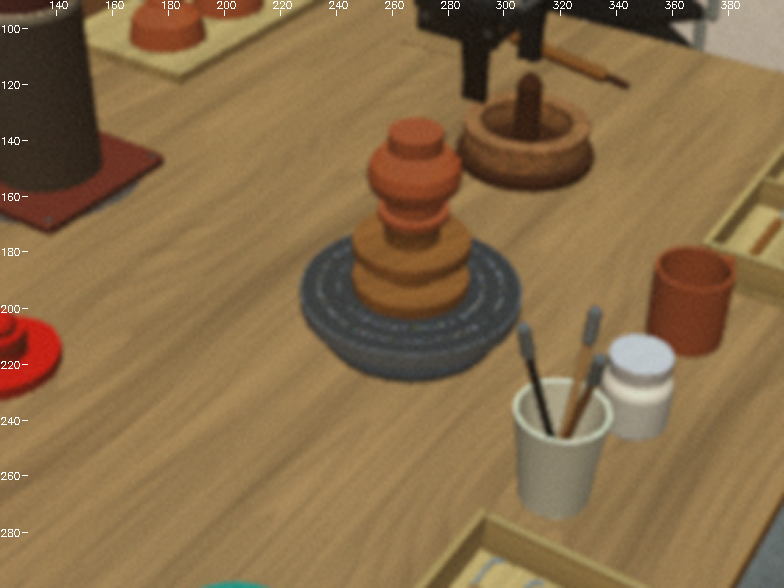

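View pics/w25.png

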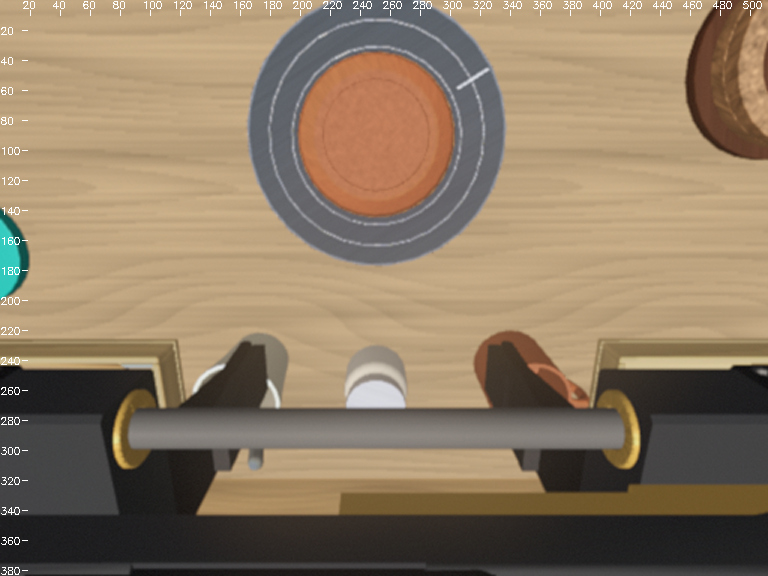

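```bash
python3 -c "
from bench import bot
print(bot.close_job())"
```

```text
the job is handed in; nothing more can be done
None
```

The job is done and handed in at about 47 s of the 210 s allowed.

- **Rings:** I lifted both cork rings off the wheel and threaded them on the stand's post. I let go of each one above its resting place because the gripper body would otherwise have hit the post top. The last pictures show them lying flat, one on the other.
- **Risers:** Only two brown risers were on the bench. I gripped each one twice, a quarter turn apart, to centre it, then stacked both on the wheel spigot. Contact came at tool-tip heights of 74.8 and 118.8 mm, exactly one 44 mm riser apart. The second riser had been knocked about 4 cm aside partway through, so I measured its position again first.
- **Jar:** It sits mouth down on the top riser, with contact at the expected 221.2 mm. It stands upright and centred in all three last views.
- **Bystanders:** I did not touch the mug, wax jar or brush pot, and they look unmoved.

**Disagreements:**
- Camera heights read up to about 9 mm low (riser tops 49–52 mm instead of 58, wheel top about 50 mm instead of 55), so I relied on tool-tip contact heights for seating.
- The side view placed the stand about 25 mm off in y (left to right) compared with the scene and wrist views. I used those two, which agreed with each other.
- The first jar grip showed a small side force of about 4 N, which was gone after the second grip.

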